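# Set out a prescription at the herbal dispensary counter

### The arm

A 6-joint arm with a two-finger parallel gripper is mounted at the origin on the work surface. World frame = base frame: x ahead of the robot, y to its left, z up, the work surface at z = 0. Lengths are in mm, angles in rad, forces in N, time in s.
With the tool pointing down it reaches from about 350 to 875 mm from the base axis. Payload 4.2 kg.
Tool frame: the origin (TCP) lies midway between the tips of the shut fingers; the grasp point (between the pads) lies 19 mm behind it; z points along the fingers, y is the direction in which the jaws open and shut (so a half turn about z gives the same grasp; the last joint's range is limited). The gripper opens to 85 mm and grips with 20 to 120 N. Pads are 22 mm wide; open, the fingers measure 114 mm over their backs; the gripper's body (76 mm by 85 mm) begins 54 mm behind the grasp point. The pads swing forward as they close: fully open they stand 13 mm farther back than shut.
Start: joints at [1.553, 0.385, 0.008, 0, -1.194, -0.259], TCP at [170.767, 601.197, 231.312] pointing down, gripper open.
Joint ranges: [-3.14, 3.14], [-1.21, 2.06], [-1.07, 1.41], [-3.16, 2.05], [-2.99, -0.16], [-3.1, 3.1]. Speed limits (rad/s): [2.79, 2.79, 3.14, 3.14, 3.14, 3.14].

### API

Orientations are given as a unit quaternion [x, y, z, w].
In Python, from bench import readout, optics, workorder, nets gives the robot as it stands. The module is installed in compiled form; this text tells all that it offers.
- The arm moves only by the tool move_arm, never from a script. Its argument "steps" is a list of rows, each a list of 7 numbers: the opening, from -1 (shut) to 1 (fully open), so that 0 is half open, then the shift along the world's x, y, z in mm, then the turn, a rotation vector about the world's x, y, z in rad. In form: [[gripper, tx, ty, tz, wx, wy, wz], ...]. A call has 1 to 5 rows; each row is the pose to reach, as a shift and turn from the pose commanded when the call began; what a row does not reach only later rows make up. A row lasts 1/12 s, in which the tool goes at most 41.7 mm and 7.16 degrees, less where a joint would pass 70% of its speed; a pose out of reach is approached as far as the arm can. A call with a gripper value outside its range is refused whole. The fingers move at their own pace and stop on an object; the grip force is fixed at half the most. Time passes only in rows, so rows that repeat a pose let the fingers close. It gives the time, the measured TCP pose, the force and the opening at its end, in the units of the state.
- readout.read_state(): the state, without advancing time (a new reading comes with each control period).
- optics.get_image(name): name is "scene" or "top"; returns a dict with "frame" (420x560x3 uint8, blue, green, red), "fx", "fy", "cx", "cy" (pixels), "rvec" (rotation vector, rad) and "tvec" (3), from world to camera coordinates, as OpenCV has them. Camera axes: x right, y down, z forward; pixel columns grow to the right and rows downward; lengths in mm; the calibration is good to about 2 mm. A picture is of the moment at which its call begins. There is no depth.
- workorder.job_done(): hands the job in, once; it reports no verdict.
Trained networks look in a picture, given as the dict that the camera call returned (one of the last four; its "shot" number tells which), for a name from the list of things; names that differ only in an ending like _2 or _b are one class to them, and where a whole thing is asked for, a point or a joint stands for the part that bears it (a point fixed in the world has none). Each returns a list of dicts, best first, with "conf" (0 to 1); they miss things now and then, are a little off and sometimes report something else, mostly with a low value. They report only what shows in the picture. A call takes as long as a camera call. They do not tell look-alikes from the thing itself.
- nets.silhouettes(name, picture): "region" (420x560 bool, what is visible of it) and "extent" ([left, top, right, bottom] in pixels, round what is visible of it).
- nets.tip_of(name, picture): "uv" ([column, row] in pixels: a listed point, or the origin of a listed thing).
The state is a dict: "clock": time; "joints": joint angles; "joint_vel": joint speeds; "joint_efforts": joint torques, N m; "position": TCP position; "ee_rot": TCP orientation; "contact_force": force on the tool from outside, world axes, zero at the start; "wrist_torque": the same for the moment, N m; "gripper_width": finger opening in mm.
Only numpy, scipy, OpenCV 4.12 (cv2) and the standard library are available. Lean on these libraries where they do the work, as an engineer would, in place of code of your own. Each camera call takes 0.05 s, during which the arm holds its last target.

### The job

Set up the counter for the next prescription: take the prescription board out of the file sorter and lean it on the easel, its foot behind the easel's front lip and its top back against the backrest, paper side to the front as it is now. Pull open the top drawer of the drawer unit, set every granule box from it out side by side on the sloped rack, each lying flat on the deck on its underside, lid up, long side running straight up the slope and its lower short end down against the front lip, then push the drawer fully shut. Leave the brass pan and the white jar where they are.

Things in the scene. Friction and masses are not known exactly. Their poses are not given: they have to be found in the camera images.
- box0: white plastic granule box, grey lid, the two ends alike: 60 mm long (x), 34 mm wide (y), 38 mm high (z), about 80 g, plain upright sides, so it can be pinched across the 34 or the 60 mm; origin at the centre of its underside, z up. Three to five boxes stand in the top drawer, about 66 mm apart, long side roughly front to back; one that reads None before anything is held is absent
- box1: white plastic granule box, grey lid, the two ends alike: 60 mm long (x), 34 mm wide (y), 38 mm high (z), about 80 g, plain upright sides, so it can be pinched across the 34 or the 60 mm; origin at the centre of its underside, z up. Three to five boxes stand in the top drawer, about 66 mm apart, long side roughly front to back; one that reads None before anything is held is absent
- box2: white plastic granule box, grey lid, the two ends alike: 60 mm long (x), 34 mm wide (y), 38 mm high (z), about 80 g, plain upright sides, so it can be pinched across the 34 or the 60 mm; origin at the centre of its underside, z up. Three to five boxes stand in the top drawer, about 66 mm apart, long side roughly front to back; one that reads None before anything is held is absent
- box3: white plastic granule box, grey lid, the two ends alike: 60 mm long (x), 34 mm wide (y), 38 mm high (z), about 80 g, plain upright sides, so it can be pinched across the 34 or the 60 mm; origin at the centre of its underside, z up. Three to five boxes stand in the top drawer, about 66 mm apart, long side roughly front to back; one that reads None before anything is held is absent
- box4: white plastic granule box, grey lid, the two ends alike: 60 mm long (x), 34 mm wide (y), 38 mm high (z), about 80 g, plain upright sides, so it can be pinched across the 34 or the 60 mm; origin at the centre of its underside, z up. Three to five boxes stand in the top drawer, about 66 mm apart, long side roughly front to back; one that reads None before anything is held is absent
- cab_drawer0 (a joint): opening of the top drawer in m: 0 fully shut, 0.158 at its stop; it slides straight out towards the front (-x of point drawer_floor), with dry friction of about 1 N and light damping, and stays where it is left; it may start up to 15 mm ajar
- cab_drawer0_handle (a point): middle of the top drawer's handle: a level round steel bar 11 mm thick, 120 mm long (along y), its axis 35 mm in front of the drawer's face and 38 mm below the unit's top; x points into the unit, z up. It can be pinched from above, one finger between bar and face
- drawer_floor (a point): centre of the top drawer's inner floor, moving with the drawer; x points into the unit, y to the left seen from the front, z up. The inside measures 155 mm (x) by 358 mm (y), its walls are 50 mm high; along all four walls runs a moulded shoulder 23 mm wide and 10 mm high, so the boxes stand in a flat space of 109 by 312 mm; floor at 92 mm above the counter
- cab: bench-top unit of two drawers, dark brown, steel bar handles, fixed: 200 mm deep (x), 400 mm wide (y), 164 mm high; origin at the centre of its underside, front faces -x. The lower drawer is not needed. With the top drawer at its stop, the whole inside of the drawer is clear of the carcass top
- deck: sloped white deck of the steel rack, fixed, 20 degrees to the counter: origin on its upper surface, middle of the low front edge, at the lip's inner face, 100 mm above the counter; x runs up the slope, y left along the rack, z the deck's normal. Free deck 78 mm (x) by 350 mm (y); front lip and back stop 12 mm high, end cheeks 22 mm high. Boxes do not slide down by themselves
- easel: dark steel easel, fixed: base plate 100 (x) by 130 mm (y), 6 mm thick; front lip's inner face at x = -40 mm, its top 14 mm above the plate; flat backrest 90 mm wide, 80 mm long, its front face rising from x = -20 mm on the plate and leaning 20 degrees back to +x. Origin at the centre of its underside, front faces -x
- board: prescription board: brown hardboard 6 mm thick (x), 100 mm wide (y), 125 mm high (z), paper on its front (-x) face, about 120 g; a steel clip bar 12 mm thick, 60 mm wide covers the top 24 mm in the middle: pinch it there. Origin at the middle of its foot, z up along the board. Starts in the sorter's front slot, within 0.1 rad of vertical
- sorter: aluminium file sorter, fixed: base 60 (x) by 124 mm (y), 6 mm thick; three upright plates 4 mm thick at x = -14, 0 and 14 mm, tops 51 mm above the counter, make two slots 10 mm wide; the board stands in the front one. Origin at the centre of its underside, front faces -x
- pan: round brass scale pan, 120 mm across, 18 mm high, loose on the counter: to be left alone; origin at the centre of its underside
- jar: white lidded jar, 70 mm across, 110 mm high, loose on the counter: to be left alone; origin at the centre of its underside
Things that resemble listed ones, but are neither listed nor needed, are in the scene too. Of the things like the board, leave any that is blue; of the rest the smaller one is meant. There is more than one size of the easel; the one meant has the size given above.

How it is judged (in metres and radians):
On the way:
1. the top drawer has been pulled open by at least 100 mm (value of joint cab_drawer0 above 0.1 m), for 0.2 s.
At the end, for the whole second after the job is handed in: each present box at rest flat on the deck (5 mm, 0.1 rad), lid up, long side within 0.2 rad of up-slope, lower end within 12 mm of the lip; board's foot between lip and backrest, 22 mm of the middle, 0.15 rad of square, leaning back 13 to 34 deg, paper to the front; drawer shut within 6 mm (x of box0 in the frame of deck between 0.022 and 0.042 m and y of box0 in the frame of deck between -0.16 and 0.16 m and z of box0 in the frame of deck between -0.004 and 0.005 m and angle between the z axis of each of box0, box1, box2, box3, box4 and the z axis of deck, either way round below 0.1 rad and angle between the x axis of each of box0, box1, box2, box3, box4 and the x axis of deck, either way round below 0.2 rad and angle between each of box0, box1, box2, box3, box4's own z axis and vertical below 0.6 rad and linear speed of each of box0, box1, box2, box3, box4, board below 0.02 m/s and x of box1 in the frame of deck between 0.022 and 0.042 m and y of box1 in the frame of deck between -0.16 and 0.16 m and z of box1 in the frame of deck between -0.004 and 0.005 m and x of box2 in the frame of deck between 0.022 and 0.042 m and y of box2 in the frame of deck between -0.16 and 0.16 m and z of box2 in the frame of deck between -0.004 and 0.005 m and x of box3 in the frame of deck between 0.022 and 0.042 m and y of box3 in the frame of deck between -0.16 and 0.16 m and z of box3 in the frame of deck between -0.004 and 0.005 m and x of box4 in the frame of deck between 0.022 and 0.042 m and y of box4 in the frame of deck between -0.16 and 0.16 m and z of box4 in the frame of deck between -0.004 and 0.005 m and x of board in the frame of easel between -0.048 and -0.018 m and y of board in the frame of easel between -0.022 and 0.022 m and z of board in the frame of easel between 0.002 and 0.014 m and angle between board's own x axis and vertical between 1.79 and 2.16 rad and angle between the y axis of board and the y axis of easel, either way round below 0.15 rad and value of joint cab_drawer0 below 0.006 m); the robot touches nothing.
It fails at once if the pan is disturbed (moved more than 30 mm) (distance of pan from where it was at the start of the episode above 0.03 m).
It fails at once if the jar is disturbed (moved more than 30 mm) (distance of jar from where it was at the start of the episode above 0.03 m).
Of box0, box1, box2, box3, box4 only 3 to 5 are there at a start; the rules pass over those that are not, and their reading is None.
At some moment in a run one of box0, box1, box2, box3, box4 may be knocked a few centimetres aside while the robot is not near it.
It also fails if it takes over 210 s, if anything falls off the work surface, if the arm or the gripper's body presses on something with over 40 N, if the wrist force passes 120 N, or if a joint passes its speed limit or range.

## Working session

There is one attempt and no reset: what is moved stays moved. The work goes in short steps, Python scripts to look and compute and a tool call to move; the robot and the scene stay as the last step left them, time stands still between calls to the robot, and variables do not carry over. Pictures are saved under pics/ and viewed, and the job is handed in when it is done.

Besides the shell and the picture viewer there is one more tool, called after ">>>" as a command line: name --pt "numbers of a row" for each row, then --argument value for the rest. move_arm: Moves the arm, as the interface text tells. Its arguments: {"type":"object","properties":{"steps":{"type":"array","items":{"type":"array","items":{"type":"number"}}}},"required":["steps"]}

```bash
mkdir -p pics; ls
python3 - <<'E'
from bench import readout, optics
import cv2
s=readout.read_state(); print({k:s[k] for k in ('clock','position','ee_rot','gripper_width','contact_force')})
for n in ('scene','top'):
    p=optics.get_image(n); cv2.imwrite(f'pics/{n}0.png',p['frame']); print(n,p['fx'],p['cx'],p['cy'],p['rvec'],p['tvec'],p.keys())
E
```

```text
pics
{'clock': 0.0, 'position': array([170.61458187, 600.65053317, 230.19412813]), 'ee_rot': array([ 9.90425538e-01, -1.38043555e-01, -1.08514750e-04,  1.10366187e-03]), 'gripper_width': 84.9579879843995, 'contact_force': array([ 0.09224867,  0.52620255, -0.33955065])}
scene 390.0566972435069 283.090436306571 208.9969585401188 [ 1.58820244  2.1401542  -0.69985781] [ 241.31874572 -286.26273103 1765.33848316] dict_keys(['frame', 'fx', 'fy', 'cx', 'cy', 'rvec', 'tvec', 'shot'])
top 444.51748151592784 280.9611404521772 208.54331714772837 [ 2.15710136 -2.13958609  0.15289834] [ -96.15144421  491.75714243 1622.6735313 ] dict_keys(['frame', 'fx', 'fy', 'cx', 'cy', 'rvec', 'tvec', 'shot'])
```

View pics/scene0.png

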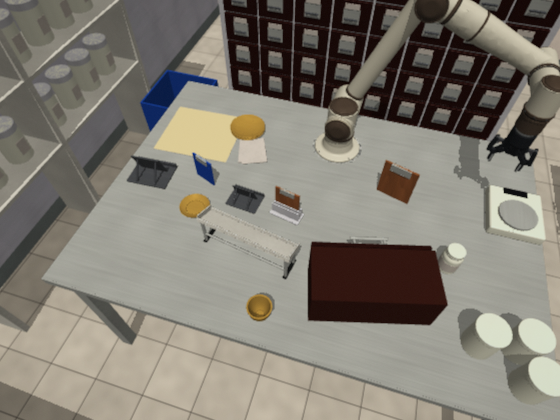

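View pics/top0.png

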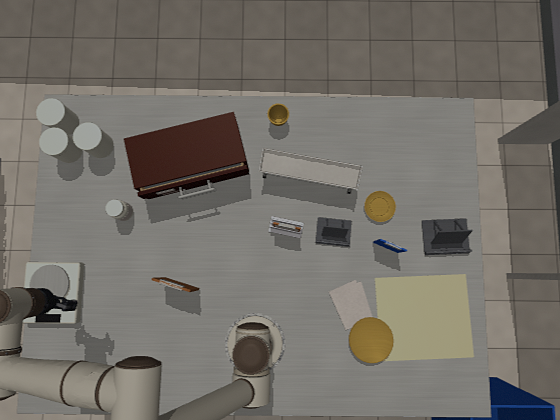

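```bash
cat > h.py <<'E'
import numpy as np, cv2
from scipy.optimize import least_squares
from scipy.spatial.transform import Rotation as R
def K(p): return np.array([[p['fx'],0,p['cx']],[0,p['fy'],p['cy']],[0,0,1]])
def proj(p,X): return cv2.projectPoints(np.asarray(X,float).reshape(-1,3),np.asarray(p['rvec'],float),np.asarray(p['tvec'],float),K(p),None)[0].reshape(-1,2)
def ray(p,uv,z):
    Rm=cv2.Rodrigues(np.asarray(p['rvec'],float))[0]; t=np.asarray(p['tvec'],float).ravel()
    d=Rm.T@np.linalg.solve(K(p),[uv[0],uv[1],1]); c=-Rm.T@t
    return c+d*(z-c[2])/d[2]
def crop(p,x0,y0,x1,y1,s,fn,pts=None):
    im=p['frame'].copy()[y0:y1,x0:x1]; im=cv2.resize(im,None,fx=s,fy=s,interpolation=cv2.INTER_CUBIC)
    if pts is not None:
        for u,v in pts: cv2.circle(im,(int((u-x0+.5)*s),int((v-y0+.5)*s)),2,(0,255,0),-1)
    cv2.imwrite(fn,im)
E
python3 - <<'E'
from h import *
from bench import optics,nets
P={n:optics.get_image(n) for n in('scene','top')}
import pickle; pickle.dump(P,open('P0.pkl','wb'))
for name,z in [('cab',0),('deck',100),('easel',0),('sorter',0),('board',6),('pan',0),('jar',0),('cab_drawer0_handle',126),('drawer_floor',92),('box0',92)]:
  for c in P:
    for d in nets.tip_of(name,P[c])[:4]:
      print(name,c,np.round(d['uv'],1),round(d['conf'],2),np.round(ray(P[c],d['uv'],z),0))
crop(P['top'],240,140,400,260,5,'pics/t1.png')
crop(P['top'],110,100,270,220,5,'pics/t2.png')
crop(P['scene'],170,170,310,275,5.7,'pics/s1.png')
E
```

```text
cab scene [362.9 293.9] 0.82 [680. 237.   0.]
cab top [195.1 161.8] 0.64 [677. 241.   0.]
deck top [306.4 178.8] 0.68 [ 593. -183.  100.]
easel scene [248.6 200.6] 0.91 [ 413. -273.    0.]
easel scene [155.4 173.1] 0.77 [ 390. -701.    0.]
easel top [443.8 235.7] 0.98 [ 399. -708.    0.]
easel top [336.3 233.5] 0.67 [ 404. -302.    0.]
sorter scene [287.  215.5] 0.8 [ 439. -105.    0.]
sorter top [283.5 226.2] 0.67 [ 430. -102.    0.]
board scene [287.9 212.7] 0.86 [ 429. -104.    6.]
board scene [208.7 175.7] 0.63 [ 342. -477.    6.]
board scene [390.  196.4] 0.57 [228. 270.   6.]
board top [183.5 282.2] 0.68 [218. 267.   6.]
board top [287.2 231.7] 0.58 [ 409. -116.    6.]
board top [385.7 248.7] 0.58 [ 348. -486.    6.]
pan scene [193.7 208.4] 0.69 [ 514. -468.    0.]
pan top [380.4 207.6] 0.8 [ 504. -471.    0.]
jar scene [445.3 264.8] 0.62 [481. 503.   0.]
jar top [122.5 216.1] 0.93 [464. 509.   0.]
cab_drawer0_handle scene [367.5 237.8] 0.78 [536. 206. 126.]
cab_drawer0_handle top [197.9 192.2] 0.56 [536. 202. 126.]
drawer_floor top [286.  232.4] 0.74 [ 398. -111.   92.]
drawer_floor top [189.6 163.3] 0.71 [648. 243.  92.]
```

View pics/t1.png

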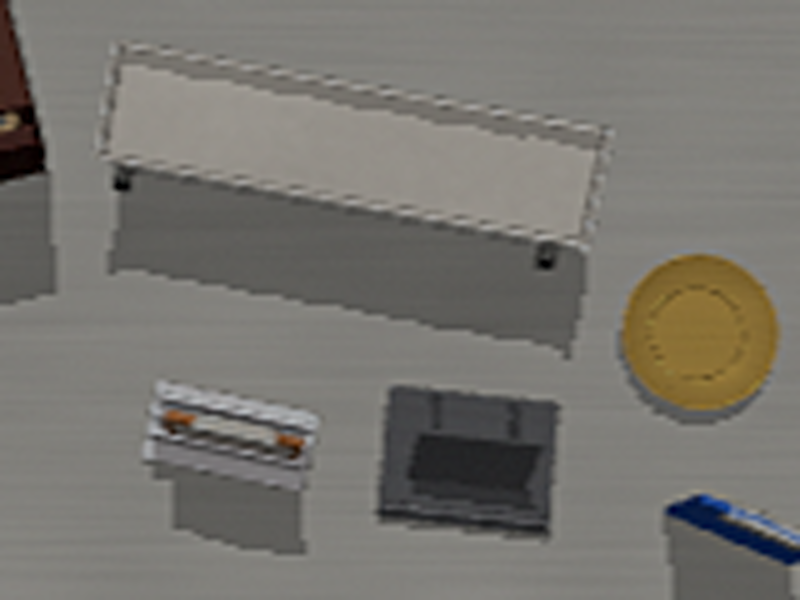

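View pics/t2.png

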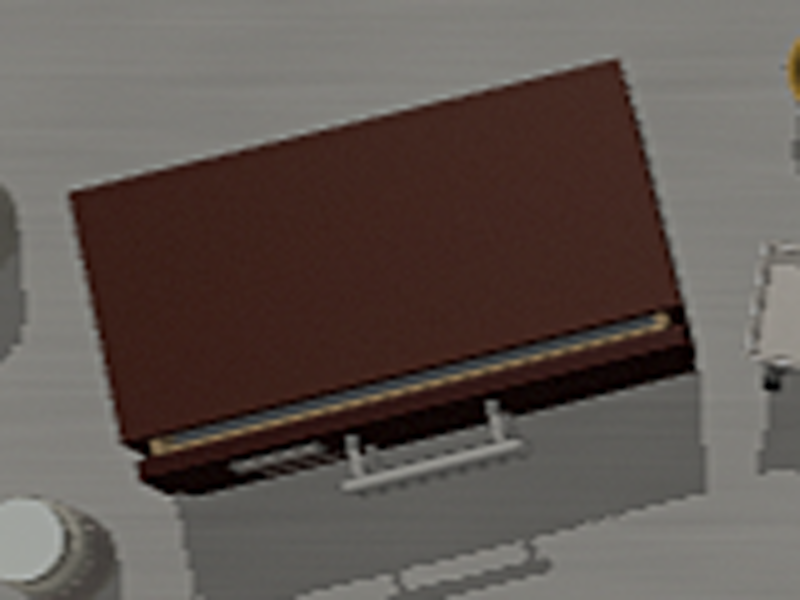

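View pics/s1.png

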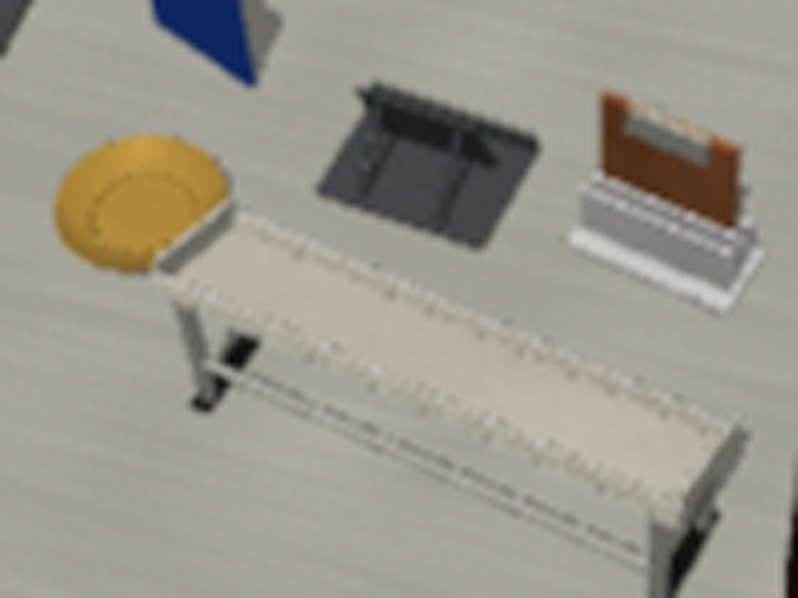

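```bash
cat >> h.py <<'E'
def T(pose,X,z0=0,pitch=0):
    x,y,a=pose; X=np.asarray(X,float).reshape(-1,3)
    Rm=R.from_euler('z',a)*R.from_euler('y',-pitch)
    return Rm.apply(X)+[x,y,z0]
def fit(obs,x0,z0=0,pitch=0):
    # obs: list of (pic, X(local), uv)
    f=lambda q: np.concatenate([(proj(p,T(q,X,z0,pitch))-np.array(uv)).ravel() for p,X,uv in obs])
    r=least_squares(f,x0,x_scale=[10,10,.05],loss='soft_l1'); return r.x,f(r.x).reshape(-1,2)
E
cat > fit0.py <<'E'
from h import *; import pickle
P=pickle.load(open('P0.pkl','rb')); t,s=P['top'],P['scene']
c1=lambda X,Y:(240+X/5-.5,140+Y/5-.5); c2=lambda X,Y:(110+X/5-.5,100+Y/5-.5); cs=lambda X,Y:(170+X/5.7-.5,170+Y/5.7-.5)
cab,r=fit([(t,(100,200,164),c2(68,192)),(t,(100,-200,164),c2(620,60)),(t,(-100,-200,164),c2(682,308)),(t,(-100,200,164),c2(120,440))],[677,240,.2]); print('cab',cab.round(3),r.round(1).tolist())
eas,r=fit([(t,(50,65,6),c1(388,388)),(t,(50,-65,6),c1(558,403)),(t,(-50,-65,0),c1(548,537)),(t,(-50,65,0),c1(378,520)),(s,(50,-65,6),cs(318,190)),(s,(50,65,6),cs(482,248))],[404,-300,-.1]); print('easel',eas.round(3),r.round(1).tolist())
sor,r=fit([(t,(30,62,6),c1(155,378)),(t,(30,-62,6),c1(322,415)),(t,(-30,-62,0),c1(303,488)),(t,(-30,62,0),c1(143,462)),(s,(30,-62,6),cs(568,238)),(s,(30,62,6),cs(728,308))],[430,-102,-.2]); print('sorter',sor.round(3),r.round(1).tolist())
p20=np.radians(20)
dk,r=fit([(t,(78,175,12),c1(122,52)),(t,(78,-175,12),c1(602,138)),(t,(0,-175,12),c1(583,240)),(t,(0,175,12),c1(108,155)),(s,(78,-175,12),cs(162,270)),(s,(78,175,12),cs(680,515)),(s,(0,-175,12),cs(235,208)),(s,(0,175,12),cs(745,430))],[593,-183,-.2],100,p20); print('deck',dk.round(3),r.round(1).tolist())
pickle.dump(dict(cab=cab,easel=eas,sorter=sor,deck=dk),open('F.pkl','wb'))
# handle
for u in [(345,488),(522,443)]: print('bar',ray(t,c2(*u),126).round(1))
E
python3 fit0.py
python3 - <<'E'
from h import *; import pickle
P=pickle.load(open('P0.pkl','rb'));F=pickle.load(open('F.pkl','rb'))
def L(a,b,n=40): a,b=np.array(a,float),np.array(b,float); return [a+(b-a)*i/n for i in range(n+1)]
def rect(x0,x1,y0,y1,z): return L((x0,y0,z),(x1,y0,z))+L((x1,y0,z),(x1,y1,z))+L((x1,y1,z),(x0,y1,z))+L((x0,y1,z),(x0,y0,z))
G=[T(F['deck'],rect(0,78,-175,175,0)+L((0,-175,12),(0,175,12))+L((78,-175,12),(78,175,12)),100,np.radians(20)),
 T(F['easel'],rect(-50,50,-65,65,6)+L((-40,-65,20),(-40,65,20))+L((-20,-45,6),(-20,45,6))+L((-20+27.4,-45,81),(-20+27.4,45,81))),
 T(F['sorter'],rect(-30,30,-62,62,6)+rect(-16,-12,-62,62,51)+rect(12,16,-62,62,51)),
 T(F['cab'],rect(-100,100,-200,200,164)+rect(-100,100,-200,200,0))]
G=np.vstack(G)
crop(P['top'],240,140,400,260,5,'pics/t1o.png',proj(P['top'],G))
crop(P['scene'],170,170,310,275,5.7,'pics/s1o.png',proj(P['scene'],G))
crop(P['scene'],290,220,450,340,5,'pics/s2o.png',proj(P['scene'],G))
E
```

```text
cab [6.81980e+02 2.48389e+02 2.50000e-01] [[-0.5, -2.5], [-0.1, -2.2], [0.4, 1.6], [0.1, 2.2]]
easel [ 4.10405e+02 -2.89553e+02 -8.70000e-02] [[-0.0, -0.2], [0.2, 0.0], [0.1, -0.3], [-0.4, -0.2], [-0.4, -0.3], [0.6, -0.6]]
sorter [ 4.2758e+02 -1.1031e+02 -1.8700e-01] [[0.6, 0.7], [-0.6, -0.4], [0.1, 0.7], [-0.1, -0.5], [-0.2, 0.3], [0.0, 0.1]]
deck [ 5.93327e+02 -1.87853e+02 -1.78000e-01] [[-0.5, -1.1], [0.5, -0.5], [-0.3, 0.5], [-1.3, -0.3], [0.3, -0.1], [-0.2, -2.7], [0.2, 0.4], [-2.2, -0.7]]
bar [517.4 270.3 126. ]
bar [550.8 146.1 126. ]
```

View pics/t1o.png

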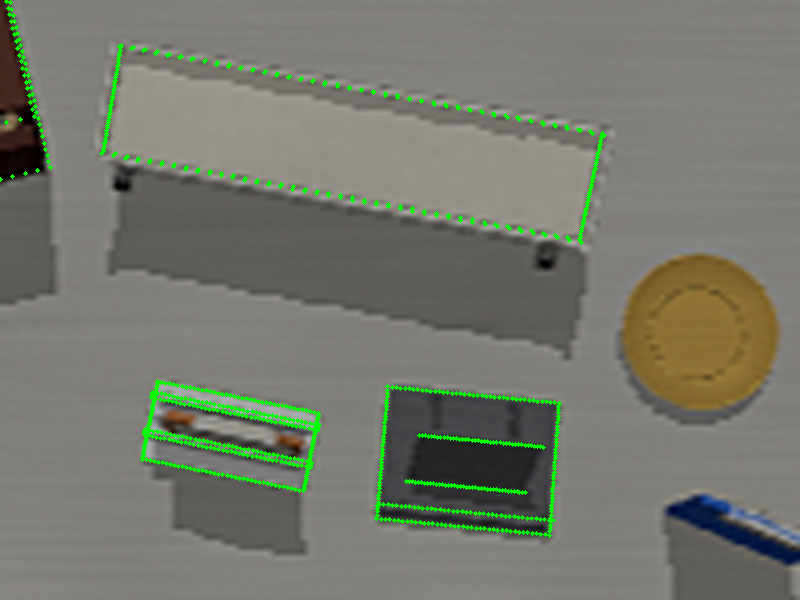

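View pics/s1o.png

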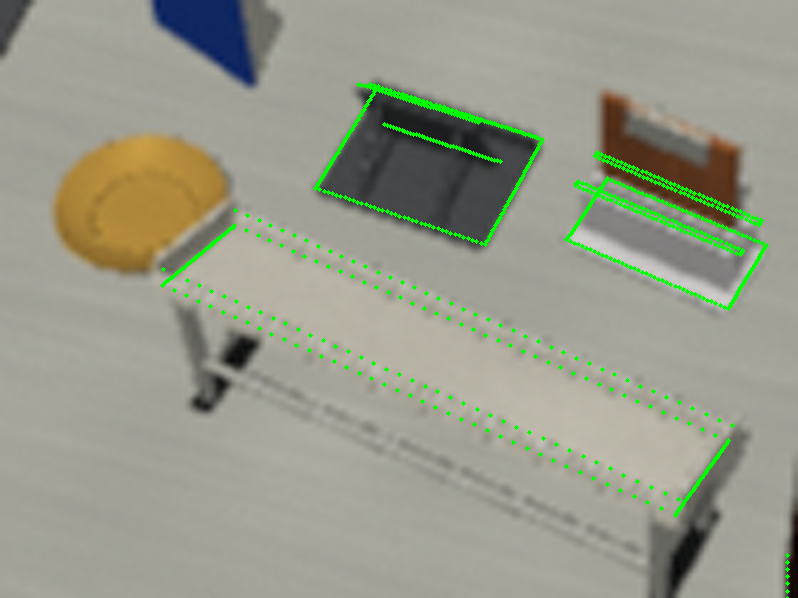

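View pics/s2o.png

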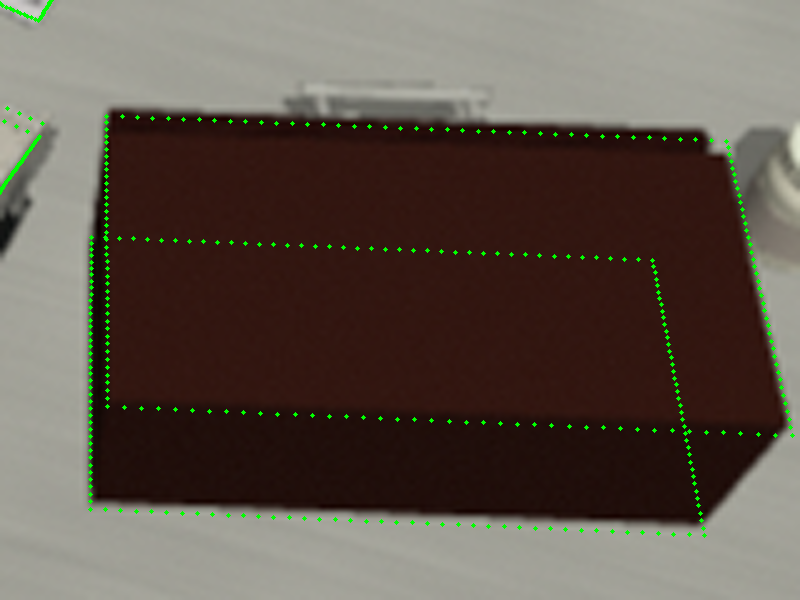

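Run:
```python
from h import *; import pickle
P=pickle.load(open('P0.pkl','rb'));F=pickle.load(open('F.pkl','rb')); t,s=P['top'],P['scene']
c1=lambda X,Y:(240+X/5-.5,140+Y/5-.5); c2=lambda X,Y:(110+X/5-.5,100+Y/5-.5); cs2=lambda X,Y:(290+X/5-.5,220+Y/5-.5); cs=lambda X,Y:(170+X/5.7-.5,170+Y/5.7-.5)
cab,r=fit([(t,(100,200,164),c2(68,192)),(t,(100,-200,164),c2(620,60)),(s,(100,-200,0),cs2(90,500)),(s,(100,200,0),cs2(703,522)),(s,(100,200,164),cs2(788,428))],F['cab']); print('cab',cab.round(3),r.round(1).tolist())
F['cab']=cab; pickle.dump(F,open('F.pkl','wb'))
front=[ray(t,c2(682,308),164),ray(t,c2(120,440),164),ray(t,c2(345,488),126),ray(t,c2(522,443),126)]
c,si=np.cos(cab[2]),np.sin(cab[2])
for f in front: d=f[:2]-cab[:2]; print('in cab',round(d[0]*c+d[1]*si,1),round(-d[0]*si+d[1]*c,1))
so=F['sorter'];c,si=np.cos(so[2]),np.sin(so[2])
for n,p,u in [('TL top',t,c1(163,420)),('TR top',t,c1(303,445)),('clipL',t,c1(190,420)),('clipR',t,c1(277,438)),('s L',s,cs(603,93)),('s R',s,cs(742,148))]:
    w=ray(p,u,131); d=w[:2]-so[:2]; print(n,w.round(1),'in sorter',round(d[0]*c+d[1]*si,1),round(-d[0]*si+d[1]*c,1))
crop(t,262,210,312,245,14,'pics/bd.png'); crop(s,265,180,315,230,12,'pics/bds.png')
```

```text
cab [6.74843e+02 2.46379e+02 2.52000e-01] [[-0.1, -0.4], [0.4, -0.4], [0.1, -0.2], [-0.1, 0.4], [0.4, -1.0]]
in cab -87.1 -199.4
in cab -84.3 199.3
in cab -146.5 62.4
in cab -145.2 -66.1
TL top [425.8 -61.6 131. ] in sorter -10.8 47.5
TR top [ 409.1 -159.5  131. ] in sorter -9.0 -51.7
clipL [426.  -80.5 131. ] in sorter -7.1 29.0
clipR [ 413.8 -141.3  131. ] in sorter -7.7 -33.0
s L [ 412.3 -160.3  131. ] in sorter -5.7 -52.0
s R [429.9 -61.6 131. ] in sorter -6.8 48.3
```

View pics/bd.png

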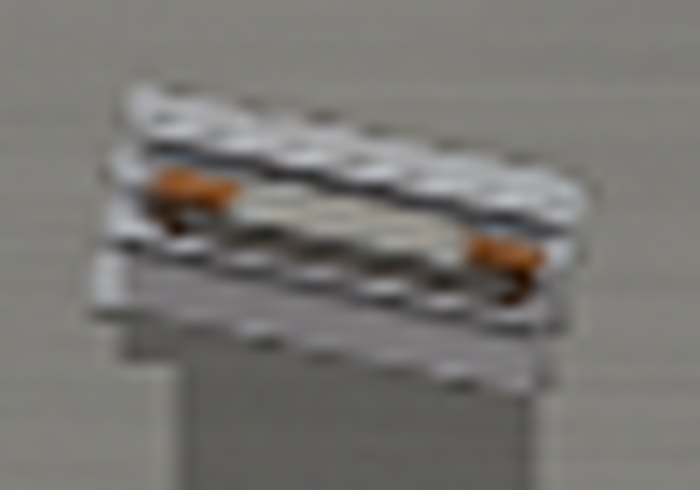

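View pics/bds.png

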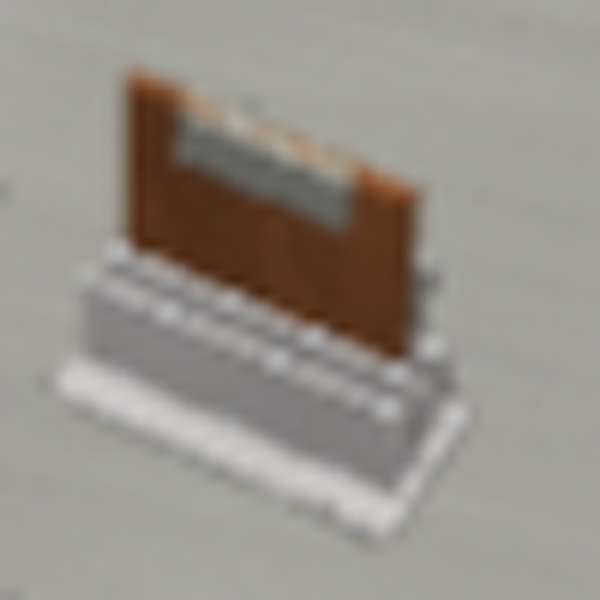

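>>> move_arm --pt "1 28 -28 10 0 0 -0.12" --pt "1 56 -56 20 0 0 -0.24" --pt "1 84 -84 30 0 0 -0.36" --pt "1 112 -112 40 0 0 -0.48" --pt "1 140 -140 50 0 0 -0.6"

```text
clock: 1.62
position: [311.7, 459.8, 282.0]
ee_rot: [0.904, -0.427, 0.0, -0.0]
contact_force: [1.4, -0.3, -0.2]
gripper_width: 85.4
```

>>> move_arm --pt "1 28 -28 10 0 0 -0.12" --pt "1 56 -56 20 0 0 -0.24" --pt "1 84 -84 30 0 0 -0.36" --pt "1 112 -112 40 0 0 -0.48" --pt "1 140 -140 50 0 0 -0.6"

```text
clock: 2.03
position: [451.8, 319.5, 332.2]
ee_rot: [0.738, -0.675, -0.0, -0.0]
contact_force: [0.5, 1.0, 0.2]
gripper_width: 85.2
```

>>> move_arm --pt "1 -5 -40 0 0 0 -0.05" --pt "1 -10 -80 0 0 0 -0.1" --pt "1 -15 -120 0 0 0 -0.15" --pt "1 -20 -160 0 0 0 -0.2" --pt "1 -25 -200 0 0 0 -0.25"

```text
clock: 2.45
position: [425.1, 119.3, 331.5]
ee_rot: [-0.649, 0.761, -0.0, 0.0]
contact_force: [1.1, -0.1, 0.1]
gripper_width: 85.6
```

>>> move_arm --pt "0 -1 -38 -8 0 0 0" --pt "0 -2 -76 -16 0 0 -0.01" --pt "0 -3 -114 -24 0 0 -0.01" --pt "0 -4 -152 -32 0 0 -0.02" --pt "0 -5 -190 -40 0 0 -0.02"

```text
clock: 2.87
position: [420.2, -70.5, 291.5]
ee_rot: [-0.642, 0.766, -0.0, 0.001]
contact_force: [1.5, 0.6, 0.9]
gripper_width: 42.8
```

>>> move_arm --pt "0 0 -20 -30 0 0 0" --pt "0 0 -40 -60 0 0 0" --pt "0 0 -40 -90 0 0 0" --pt "0 0 -40 -120 0 0 0" --pt "0 0 -40 -120 0 0 0"

```text
clock: 3.28
position: [416.4, -109.3, 166.4]
ee_rot: [-0.641, 0.767, 0.004, -0.004]
contact_force: [-0.6, 0.3, 1.0]
gripper_width: 43.0
```

```bash
cat >> h.py <<'E'
def yaw(st):
    Rm=R.from_quat(st['ee_rot']).as_matrix(); j=Rm[:,1]; return (np.arctan2(j[1],j[0])+np.pi/2)%np.pi-np.pi/2, Rm[:,2]
def shot(cam,box,s,fn,pts=None):
    from bench import optics
    p=optics.get_image(cam); crop(p,*box,s,fn,pts); return p
def state():
    from bench import readout
    st=readout.read_state(); a,z=yaw(st); print('t',round(st['clock'],2),'pos',st['position'].round(1),'jaw',round(a,3),'z',z.round(3),'w',round(st['gripper_width'],1),'F',st['contact_force'].round(1),'j6',round(st['joints'][5],2)); return st
E
python3 -c "
from h import *
state(); shot('scene',(235,140,335,215),7,'pics/a1.png'); shot('top',(250,180,330,250),8,'pics/a2.png')"
```

```text
t 3.28 pos [ 416.4 -109.3  166.4] jaw -0.179 z [-0.012  0.    -1.   ] w 43.0 F [-0.6  0.3  1. ] j6 -0.3
```

View pics/a1.png

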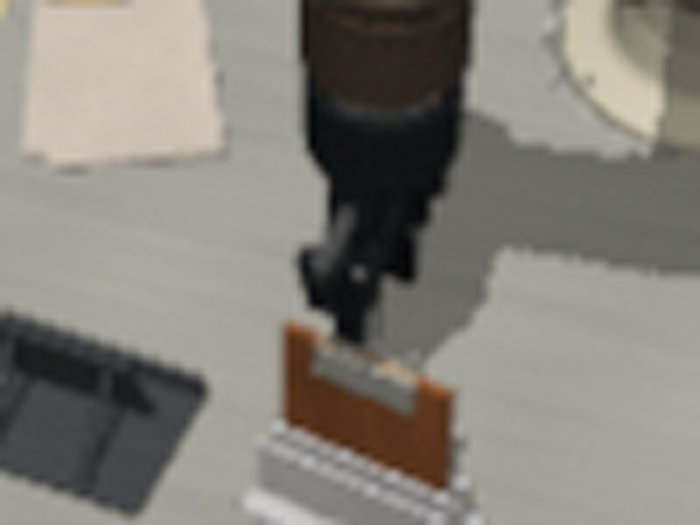

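View pics/a2.png

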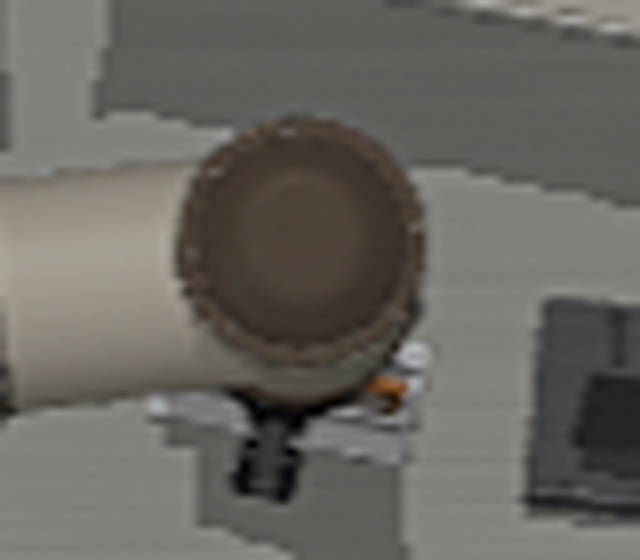

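>>> move_arm --pt "0 0 0 -25 0 0 0" --pt "0 0 0 -45 0 0 0" --pt "0 0 0 -60 0 0 0" --pt "0 0 0 -70 0 0 0" --pt "0 0 0 -70 0 0 0"

```text
clock: 3.8
position: [421.6, -108.4, 101.8]
ee_rot: [-0.643, 0.766, -0.0, 0.0]
contact_force: [-0.6, -0.5, -0.4]
gripper_width: 42.6
```

>>> move_arm --pt "-1 0 0 0 0 0 0" --pt "-1 0 0 0 0 0 0" --pt "-1 0 0 0 0 0 0" --pt "-1 0 0 0 0 0 0" --pt "-1 0 0 0 0 0 0"

```text
clock: 4.22
position: [422.5, -108.7, 103.2]
ee_rot: [-0.643, 0.766, -0.001, 0.002]
contact_force: [-0.4, 0.8, 7.0]
gripper_width: 11.0
```

```bash
python3 -c "
from h import *
state(); shot('scene',(235,150,335,225),7,'pics/a3.png')"
```

```text
t 4.22 pos [ 422.5 -108.7  103.2] jaw -0.175 z [ 0.004 -0.    -1.   ] w 11.0 F [-0.4  0.8  7. ] j6 -0.3
```

View pics/a3.png

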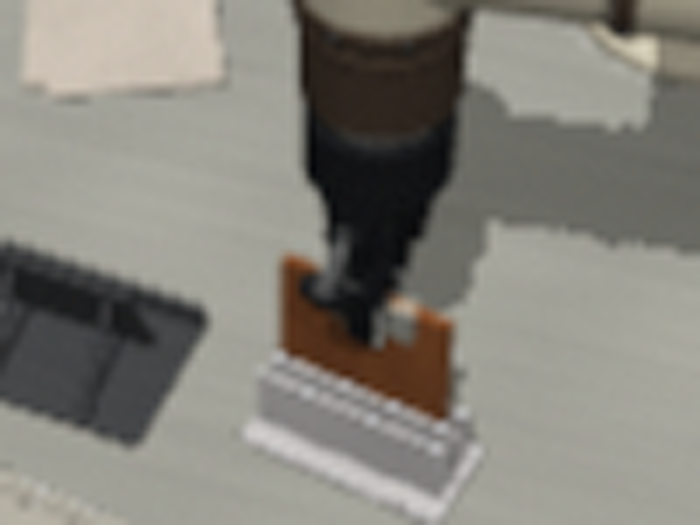

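>>> move_arm --pt "-1 0 0 20 0 0 0" --pt "-1 0 0 40 0 0 0" --pt "-1 0 0 60 0 0 0" --pt "-1 0 0 80 0 0 0" --pt "-1 0 0 100 0 0 0"

```text
clock: 4.68
position: [420.4, -108.8, 202.7]
ee_rot: [-0.642, 0.767, -0.0, 0.0]
contact_force: [-0.0, 0.1, -1.4]
gripper_width: 10.9
```

>>> move_arm --pt "-1 2 -36 0 0.007 0.077 0.018" --pt "-1 4 -72 0 0.013 0.153 0.036" --pt "-1 6 -108 0 0.02 0.23 0.054" --pt "-1 8 -144 0 0.027 0.306 0.072" --pt "-1 10 -180 0 0.033 0.383 0.09"

```text
clock: 5.1
position: [431.1, -290.6, 202.2]
ee_rot: [-0.664, 0.723, 0.135, -0.136]
contact_force: [1.6, 0.8, -1.5]
gripper_width: 11.1
```

>>> move_arm --pt "-1 0 0 0 0 0 0" --pt "-1 0 0 0 0 0 0"

```text
clock: 5.27
position: [430.8, -290.1, 199.1]
ee_rot: [-0.663, 0.724, 0.137, -0.136]
contact_force: [-0.6, 1.2, -0.4]
gripper_width: 11.0
```

```bash
python3 -c "
from h import *
state(); shot('scene',(205,110,325,210),6.5,'pics/a4.png');shot('top',(270,170,390,270),6.5,'pics/a5.png')"
```

```text
t 5.27 pos [ 430.8 -290.1  199.1] jaw -0.091 z [-0.378  0.018 -0.926] w 11.0 F [-0.6  1.2 -0.4] j6 0.12
```

View pics/a4.png

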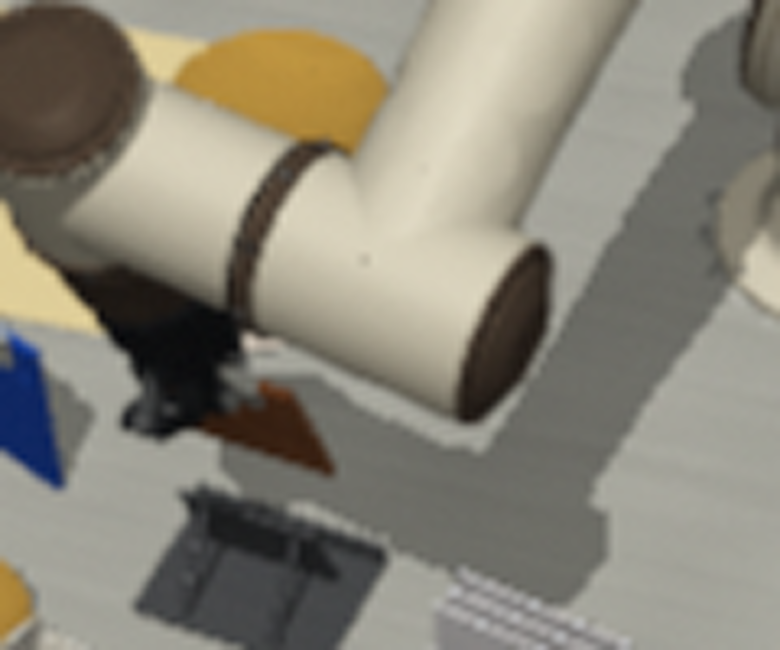

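View pics/a5.png

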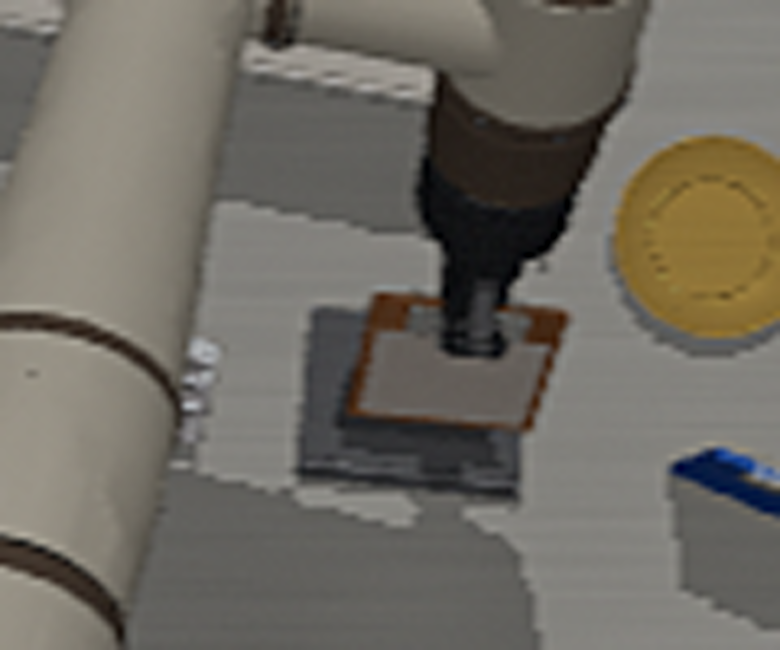

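```bash
python3 -c "
from h import *; import pickle
P=pickle.load(open('P0.pkl','rb'));t=P['top']
f=lambda X,Y,z:ray(t,(270+X/6.5-.5,170+Y/6.5-.5),z).round(1)
print(f(348,416,109),f(531,431,109),f(376,295,225),f(568,316,225))"
```

```text
[ 394.1 -241.5  109. ] [ 386.8 -340.9  109. ] [ 445.6 -244.9  225. ] [ 435.7 -342.   225. ]
```

>>> move_arm --pt "-1 6 0 -22 0 0 0" --pt "-1 11 0 -45 0 0 0" --pt "-1 4 1 -65 0 0 0" --pt "-1 -4 2 -85 0 0 0" --pt "-1 -9 2 -97 0 0 0"

```text
clock: 5.78
position: [420.4, -285.0, 103.9]
ee_rot: [-0.665, 0.722, 0.135, -0.135]
contact_force: [-1.2, 0.4, -1.5]
gripper_width: 10.8
```

>>> move_arm --pt "-1 -1 0 -3 0 0 0" --pt "-1 -1 0 -3 0 0 0"

```text
clock: 5.95
position: [420.4, -286.0, 102.1]
ee_rot: [-0.665, 0.722, 0.134, -0.135]
contact_force: [0.1, -0.2, -0.6]
gripper_width: 11.0
```

```bash
python3 -c "
from h import *
state(); shot('scene',(205,110,325,210),6.5,'pics/a6.png');shot('top',(270,170,390,270),6.5,'pics/a7.png')"
```

```text
t 5.95 pos [ 420.4 -286.   102.1] jaw -0.087 z [-0.374  0.014 -0.927] w 11.0 F [ 0.1 -0.2 -0.6] j6 0.11
```

View pics/a6.png

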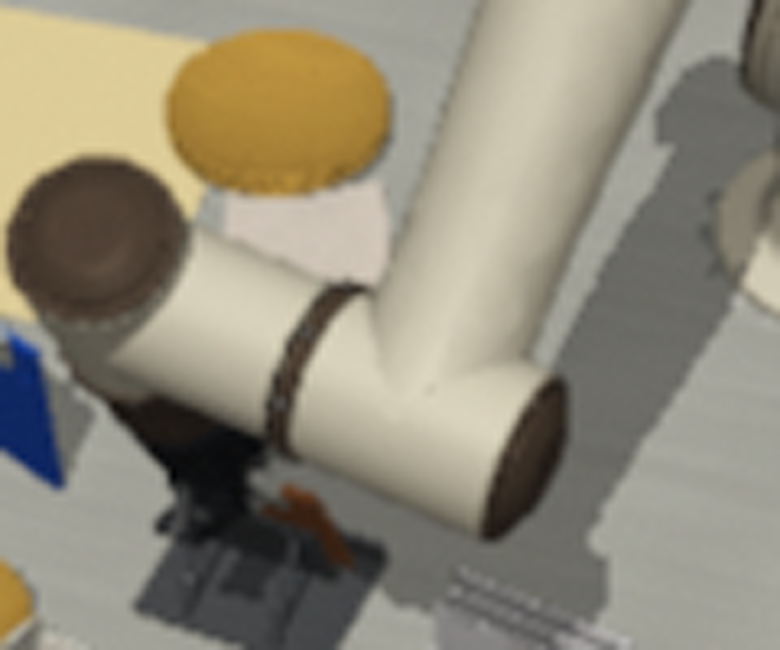

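View pics/a7.png

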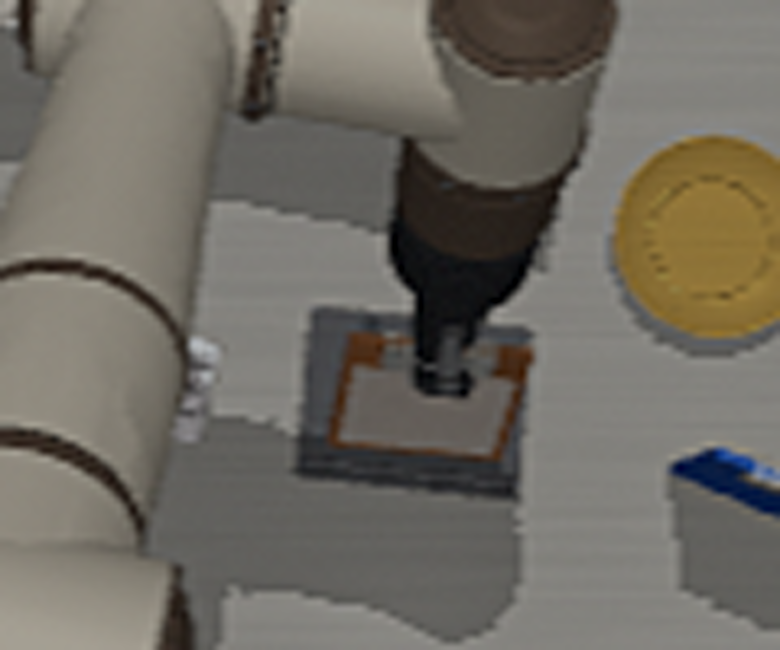

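>>> move_arm --pt "-1 0 -1 -1.5 0 0 0" --pt "-1 0 -1 -3 0 0 0" --pt "-1 0 -1 -3 0 0 0"

```text
clock: 6.3
position: [421.1, -287.8, 98.6]
ee_rot: [-0.664, 0.723, 0.134, -0.135]
contact_force: [-0.7, -0.4, -1.2]
gripper_width: 10.9
```

>>> move_arm --pt "-0.5 0 0 0 0 0 0" --pt "-0.4 0 0 0 0 0 0" --pt "-0.4 0 0 0 0 0 0" --pt "-0.4 0 0 0 0 0 0" --pt "-0.4 0 0 0 0 0 0"

```text
clock: 6.72
position: [420.8, -287.9, 98.4]
ee_rot: [-0.664, 0.723, 0.135, -0.135]
contact_force: [-0.1, -0.0, 0.2]
gripper_width: 25.6
```

>>> move_arm --pt "-0.4 8 0 20 0 0 0" --pt "-0.4 16 0 40 0 0 0" --pt "-0.4 24 0 60 0 0 0" --pt "-0.4 36 0 90 0 0 0" --pt "-0.4 40 30 115 0 0 0"

```text
clock: 7.13
position: [461.8, -260.4, 214.3]
ee_rot: [-0.663, 0.724, 0.134, -0.136]
contact_force: [2.3, -0.4, -0.1]
gripper_width: 25.9
```

```bash
python3 -c "
from h import *
state(); shot('scene',(205,130,305,215),7,'pics/a8.png');shot('top',(290,200,370,260),9,'pics/a9.png')"
```

```text
t 7.13 pos [ 461.8 -260.4  214.3] jaw -0.093 z [-0.374  0.015 -0.927] w 25.9 F [ 2.3 -0.4 -0.1] j6 0.07
```

View pics/a8.png

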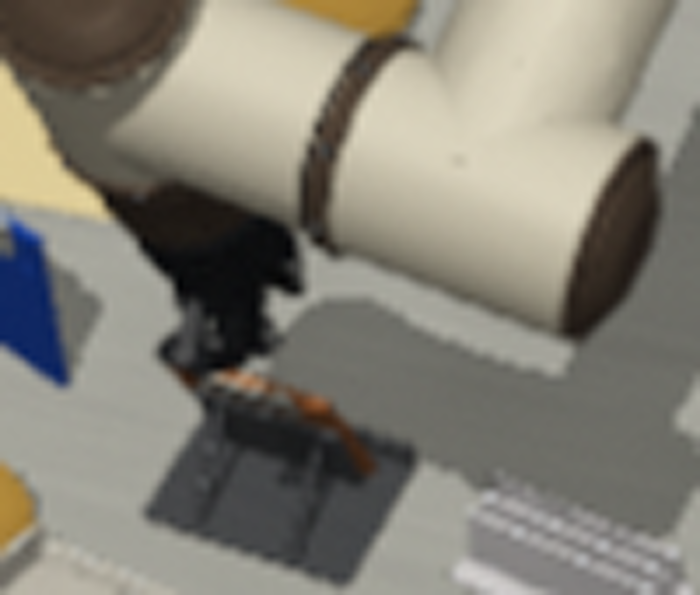

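View pics/a9.png

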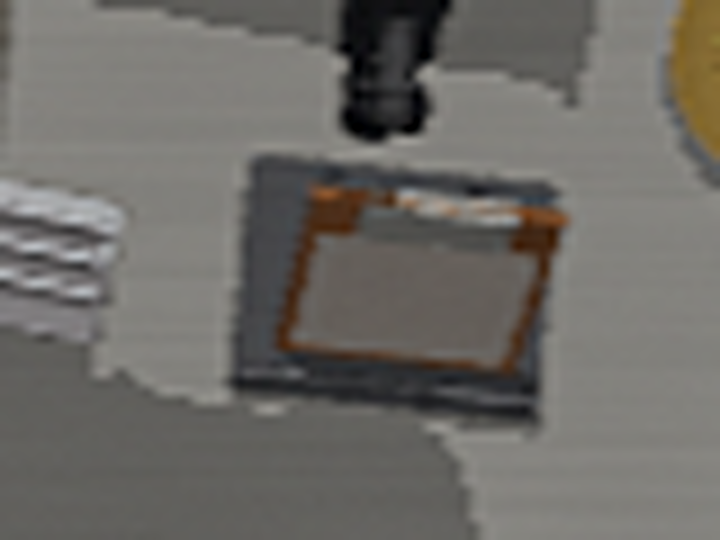

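```bash
cat > brd.py <<'E'
from h import *; import pickle
F=pickle.load(open('F.pkl','rb'))
def bfit(t,uv):
    # uv: FL bottom, FR bottom (front face foot), TL, TR (top, back edge)
    X=np.array([(-3,50,0),(-3,-50,0),(3,50,125),(3,-50,125)],float); e=F['easel']
    def W(q): return T(e,R.from_euler('zy',[q[2],q[3]]).apply(X)+[q[0],q[1],8])
    f=lambda q:(proj(t,W(q))-uv).ravel()
    r=least_squares(f,[-25,0,0,.35],x_scale=[5,5,.05,.05]); print('board in easel x,y,yaw,lean',r.x.round(3),'res',r.fun.round(1))
E
python3 -c "
from brd import *
t=pickle.load(open('P0.pkl','rb'))['top']
bfit(t,[(290+X/9-.5,200+Y/9-.5) for X,Y in [(280,349),(515,371),(312,187),(568,213)]])"
```

```text
board in easel x,y,yaw,lean [-2.6925e+01 -3.2370e+00 -2.0000e-03  4.0400e-01] res [-0.4 -0.1  0.1  0.1  0.2  0.1  0.1 -0.1]
```

```bash
cat >> h.py <<'E'
def toolR(jaw,nrm=(0,0,1)):
    """rotation with tool z=-nrm, jaw axis(y) at world heading jaw projected"""
    z=-np.array(nrm,float); y=np.array([np.cos(jaw),np.sin(jaw),0]); y-=z*(y@z); y/=np.linalg.norm(y); x=np.cross(y,z)
    return R.from_matrix(np.c_[x,y,z])
def plan(pos,Rt):
    st=state(); best=None
    for k in (0,np.pi):
        Rr=(Rt*R.from_euler('z',k))*R.from_quat(st['ee_rot']).inv()
        v=Rr.as_rotvec()
        if best is None or np.linalg.norm(v)<np.linalg.norm(best): best=v
    print('shift',(np.array(pos)-st['position']).round(1),'rot',best.round(3),'|rot|',round(np.linalg.norm(best),2))
E
python3 -c "
from h import *
plan((534,209,190),toolR(.252))"
```

```text
t 7.23 pos [ 463.7 -256.8  217.6] jaw -0.086 z [-0.366  0.012 -0.931] w 25.4 F [ 0.6 -0.1  0.9] j6 0.07
shift [ 70.3 465.8 -27.6] rot [ 0.051 -0.373  0.33 ] |rot| 0.5
```

>>> move_arm --pt "-0.4 -5 36 4 0.01 -0.075 0.066" --pt "-0.4 -10 72 8 0.02 -0.15 0.132" --pt "-0.4 -15 108 12 0.03 -0.224 0.198" --pt "-0.4 -20 144 16 0.04 -0.3 0.264" --pt "-0.4 -25 180 20 0.051 -0.373 0.33"

```text
clock: 7.65
position: [435.1, -76.5, 233.1]
ee_rot: [0.79, -0.612, -0.003, 0.002]
contact_force: [0.2, 1.0, 1.0]
gripper_width: 25.5
```

>>> move_arm --pt "-0.4 8 36 0 0 0 0" --pt "-0.4 16 72 0 0 0 0" --pt "-0.4 24 108 0 0 0 0" --pt "-0.4 32 144 0 0 0 0" --pt "-0.4 40 180 0 0 0 0"

```text
clock: 8.07
position: [475.3, 103.7, 233.1]
ee_rot: [0.79, -0.613, -0.004, 0.003]
contact_force: [0.8, -0.1, 0.0]
gripper_width: 26.0
```

```bash
python3 -c "
from h import *
plan((534,209,190),toolR(.252))"
```

```text
t 8.07 pos [475.3 103.7 233.1] jaw 0.25 z [-0.01  0.   -1.  ] w 26.0 F [ 0.8 -0.1  0. ] j6 -0.29
shift [ 58.7 105.3 -43.1] rot [-0.    -0.01   0.002] |rot| 0.01
```

>>> move_arm --pt "-0.4 20 36 0 0 0 0" --pt "-0.4 40 72 0 0 0 0" --pt "-0.4 58 105 -20 0 -0.01 0" --pt "-0.4 58 105 -55 0 -0.01 0" --pt "-0.4 58 105 -55 0 -0.01 0"

```text
clock: 8.48
position: [530.0, 206.7, 170.6]
ee_rot: [0.79, -0.613, -0.003, 0.006]
contact_force: [-1.4, -0.4, -2.6]
gripper_width: 26.0
```

```bash
python3 -c "
from h import *
state(); shot('scene',(320,190,420,260),8,'pics/b1.png');shot('top',(160,150,240,220),8,'pics/b2.png')"
```

```text
t 8.48 pos [530.  206.7 170.6] jaw 0.25 z [-0.013 -0.006 -1.   ] w 26.0 F [-1.4 -0.4 -2.6] j6 -0.4
```

View pics/b1.png

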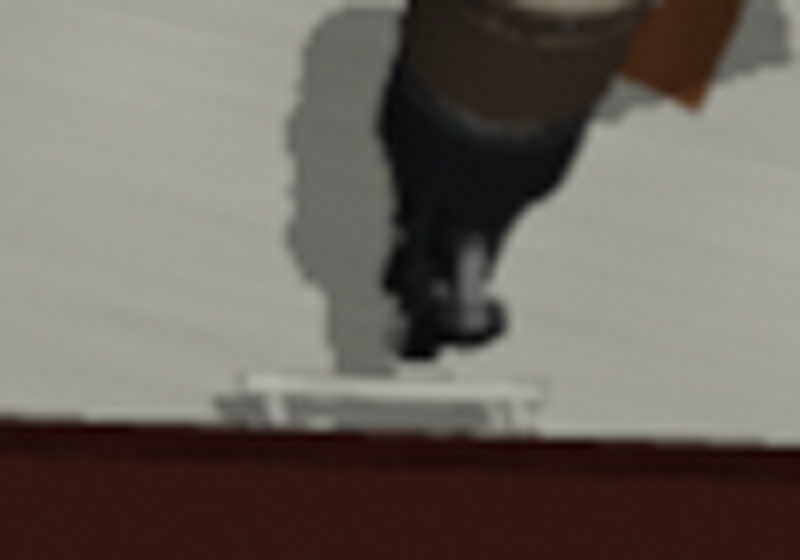

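View pics/b2.png

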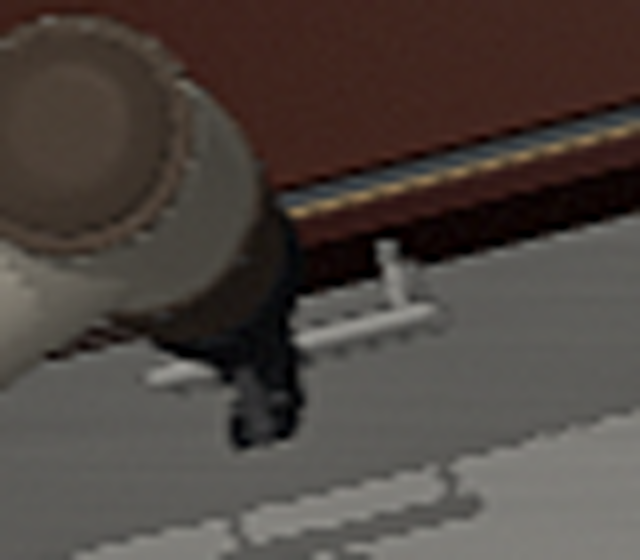

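>>> move_arm --pt "-0.4 0 0 -20 0 0 0" --pt "-0.4 0 0 -40 0 0 0" --pt "-0.4 0 0 -56 0 0 0" --pt "-0.4 0 0 -70 0 0 0" --pt "-0.4 0 0 -70 0 0 0"

```text
clock: 9.0
position: [534.4, 206.4, 109.4]
ee_rot: [0.79, -0.614, 0.0, -0.001]
contact_force: [0.2, 0.3, 1.3]
gripper_width: 25.5
```

>>> move_arm --pt "-1 0 0 0 0 0 0" --pt "-1 0 0 0 0 0 0" --pt "-1 0 0 0 0 0 0" --pt "-1 0 0 0 0 0 0"

```text
clock: 9.33
position: [534.7, 207.0, 110.6]
ee_rot: [0.79, -0.613, 0.001, -0.001]
contact_force: [0.1, -2.6, 6.1]
gripper_width: 8.8
```

>>> move_arm --pt "-1 -14 -3.5 0 0 0 0" --pt "-1 -38 -9.5 0 0 0 0" --pt "-1 -62 -15.5 0 0 0 0" --pt "-1 -86 -22 0 0 0 0" --pt "-1 -110 -28 0 0 0 0"

```text
clock: 9.75
position: [424.7, 177.9, 110.5]
ee_rot: [0.79, -0.613, 0.002, -0.001]
contact_force: [3.4, -7.5, 10.8]
gripper_width: 8.8
```

>>> move_arm --pt "-1 -12 -3 0 0 0 0" --pt "-1 -24 -6 0 0 0 0" --pt "-1 -31 -8 0 0 0 0" --pt "-1 -32 -8 0 0 0 0" --pt "-1 -32 -8 0 0 0 0"

```text
clock: 10.17
position: [392.5, 169.4, 110.5]
ee_rot: [0.79, -0.613, 0.002, 0.0]
contact_force: [2.9, -9.6, 11.7]
gripper_width: 8.9
```

```bash
python3 -c "
from h import *
state(); shot('top',(100,100,270,240),4.5,'pics/b3.png')"
```

```text
t 10.17 pos [392.5 169.4 110.5] jaw 0.252 z [ 0.002 -0.002 -1.   ] w 8.9 F [ 2.9 -9.6 11.7] j6 -0.54
```

View pics/b3.png

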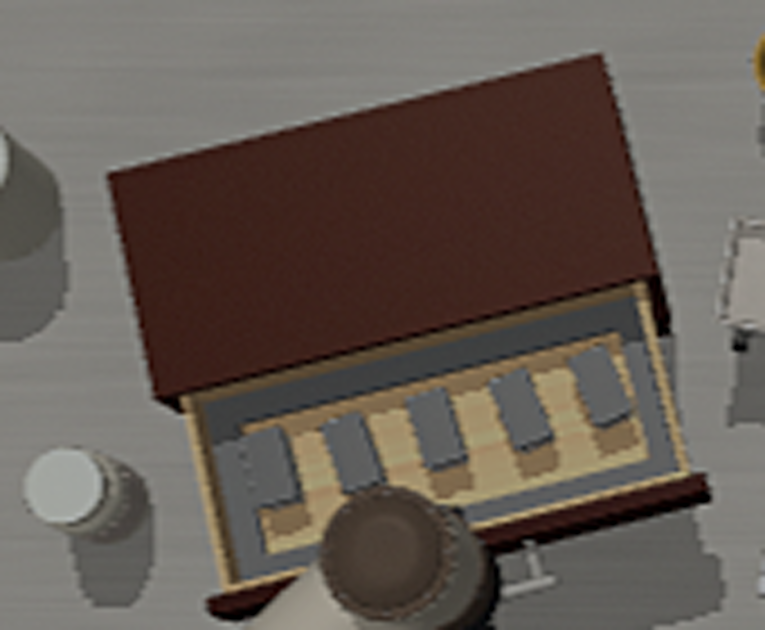

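>>> move_arm --pt "-0.4 0 0 0 0 0 0" --pt "-0.4 0 0 0 0 0 0" --pt "-0.4 0 0 0 0 0 0" --pt "-0.4 0 0 35 0 0 0" --pt "-0.4 0 0 70 0 0 0"

```text
clock: 10.63
position: [390.5, 170.4, 177.6]
ee_rot: [0.79, -0.614, -0.001, 0.003]
contact_force: [0.8, 1.2, -1.0]
gripper_width: 25.3
```

>>> move_arm --pt "0.1 -20 -30 20 0 0 0" --pt "0.1 -20 -60 40 0 0 0" --pt "0.1 -20 -90 60 0 0 0" --pt "0.1 -20 -120 80 0 0 0" --pt "0.1 -20 -150 80 0 0 0"

```text
clock: 11.05
position: [373.6, 21.1, 262.4]
ee_rot: [0.79, -0.613, 0.002, -0.004]
contact_force: [1.4, 0.1, -1.0]
gripper_width: 47.0
```

```bash
python3 -c "
from h import *; import pickle
state(); p=shot('top',(140,160,260,240),6.6,'pics/b4.png'); pickle.dump(p,open('P1.pkl','wb'))
from bench import nets
for d in nets.tip_of('box0',p): print('tip',np.round(d['uv'],1),round(d['conf'],2),ray(p,d['uv'],92).round(1))
for d in nets.silhouettes('box0',p):
    m=d['region'].astype(np.uint8); print(m.sum(),round(d['conf'],2),d['extent'], cv2.minAreaRect(cv2.findNonZero(m)))
for d in nets.tip_of('drawer_floor',p)[:2]: print('floor',np.round(d['uv'],1),round(d['conf'],2),ray(p,d['uv'],92).round(1))
"
```

```text
t 11.05 pos [373.6  21.1 262.4] jaw 0.252 z [ 0.008  0.004 -1.   ] w 47.0 F [ 1.4  0.1 -1. ] j6 -0.25
tip [200.  196.5] 0.75 [525.9 200.7  92. ]
tip [164.5 207.4] 0.74 [485.1 327.1  92. ]
tip [215.2 194.2] 0.66 [534.8 146.   92. ]
tip [234.9 189.1] 0.54 [554.1  75.2  92. ]
tip [177.5 201.1] 0.53 [508.4 281.2  92. ]
166 0.75 [191.6, 188.2, 204.2, 204.8] ((196.56602478027344, 195.4811248779297), (17.170068740844727, 9.889958381652832), 74.05460357666016)
183 0.64 [203.6, 184.8, 221.3, 197.4] ((215.00003051757812, 190.50001525878906), (18.782970428466797, 10.28591251373291), 63.43495178222656)
201 0.63 [168.5, 191.8, 189.0, 213.6] ((178.34999084472656, 200.04998779296875), (18.024978637695312, 12.016654014587402), 71.56504821777344)
179 0.51 [225.4, 178.0, 241.7, 195.7] ((232.50003051757812, 185.50001525878906), (18.335756301879883, 10.28591251373291), 63.43495178222656)
floor [198.7 198. ] 0.77 [520.4 205.2  92. ]
floor [307.4 180.2] 0.62 [ 589.2 -187.3   92. ]
```

View pics/b4.png

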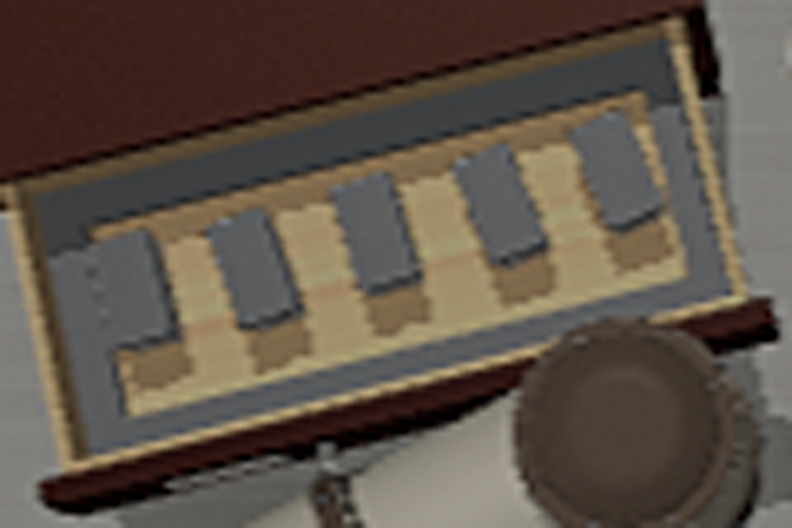

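```bash
python3 -c "
from h import *; import pickle
t=pickle.load(open('P1.pkl','rb'));F=pickle.load(open('F.pkl','rb'))
c=lambda X,Y:(140+X/6.6-.5,160+Y/6.6-.5)
B={'A':[(97,240),(148,230),(178,335),(122,347)],'B':[(207,220),(265,208),(302,312),(245,325)],'C':[(332,184),(385,172),(422,278),(368,290)],'D':[(455,160),(512,145),(548,245),(495,262)],'E':[(572,127),(625,110),(665,210),(610,228)]}
X=[(30,17,130),(30,-17,130),(-30,-17,130),(-30,17,130)]; G=[];O={}
cab=F['cab']
for k,v in B.items():
    q,r=fit([(t,x,c(*u)) for x,u in zip(X,v)],[520,200,.3]); d=q[:2]-cab[:2]; a=cab[2]
    print(k,q.round(2),'cab',round(d@[np.cos(a),np.sin(a)],1),round(d@[-np.sin(a),np.cos(a)],1),'res',np.abs(r).max().round(2)); O[k]=q
    for h in (130,92):
      Y=np.array([(30,17,h),(30,-17,h),(-30,-17,h),(-30,17,h)],float)
      for i in range(4):
        for s in np.linspace(0,1,15): G.append(Y[i]*(1-s)+Y[(i+1)%4]*s)
    G[-120:]=list(T(q,G[-120:]))
pickle.dump(O,open('B.pkl','wb'))
crop(t,140,160,260,240,6.6,'pics/b5.png',proj(t,np.array(G)))
"
```

```text
A [4.9480e+02 3.3286e+02 2.7000e-01] cab -152.7 128.7 res 1.09
B [5.0703e+02 2.7039e+02 3.5000e-01] cab -156.5 65.2 res 0.68
C [5.2665e+02 2.0591e+02 3.3000e-01] cab -153.6 -2.2 res 0.93
D [5.4246e+02 1.3925e+02 3.6000e-01] cab -154.9 -70.7 res 0.7
E [5.616e+02 7.779e+01 3.700e-01] cab -151.8 -135.0 res 0.56
```

View pics/b5.png

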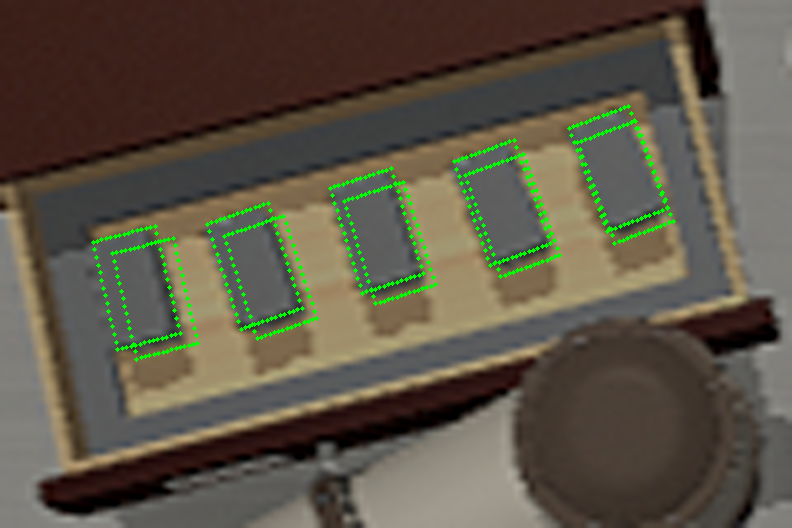

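>>> move_arm --pt "0.1 20 5 -5 0 0 0.12" --pt "0.1 40 10 -10 0 0 0.24" --pt "0.1 60 15 -15 0 0 0.36" --pt "0.1 80 20 -20 0 0 0.48" --pt "0.1 100 25 -25 0 0 0.6"

```text
clock: 11.67
position: [472.6, 47.8, 232.2]
ee_rot: [0.937, -0.349, -0.001, 0.0]
contact_force: [-0.1, -0.1, 0.9]
gripper_width: 46.7
```

>>> move_arm --pt "0.1 20 6 -5 0 0 0.12" --pt "0.1 40 12 -10 0 0 0.24" --pt "0.1 60 18 -15 0 0 0.36" --pt "0.1 80 24 -20 0 0 0.48" --pt "0.1 85 30 -25 0 0 0.6"

```text
clock: 12.08
position: [559.1, 78.4, 206.4]
ee_rot: [0.998, -0.057, -0.001, 0.0]
contact_force: [0.0, -0.1, 0.3]
gripper_width: 47.2
```

>>> move_arm --pt "0.1 0 0 0 0 0 0.12" --pt "0.1 0 0 0 0 0 0.24" --pt "0.1 0 0 0 0 0 0.36" --pt "0.1 0 0 0 0 0 0.46" --pt "0.1 0 0 0 0 0 0.46"

```text
clock: 12.5
position: [556.6, 77.8, 207.2]
ee_rot: [0.985, 0.17, -0.001, 0.0]
contact_force: [-1.1, 0.0, 0.3]
gripper_width: 47.2
```

```bash
python3 -c "
from h import *
plan((562,78,170),toolR(1.92)); shot('top',(200,140,280,220),7,'pics/c1.png')"
```

```text
t 12.5 pos [556.6  77.8 207.2] jaw -1.228 z [-0.002 -0.001 -1.   ] w 47.2 F [-1.1  0.   0.3] j6 1.49
shift [  5.4   0.2 -37.2] rot [ 0.001 -0.002  0.007] |rot| 0.01
```

View pics/c1.png

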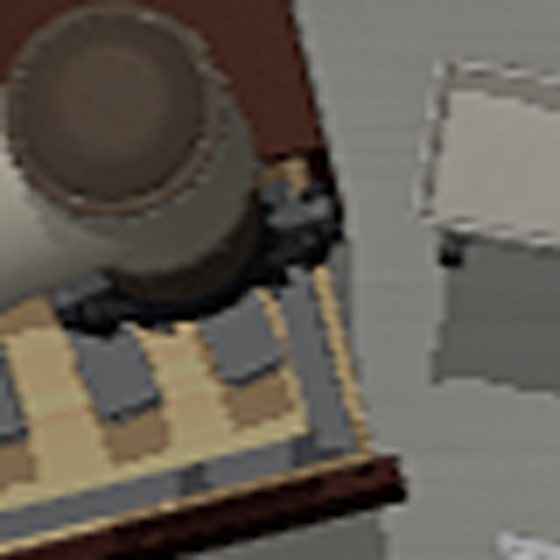

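>>> move_arm --pt "0.1 4 0 -30 0 0 0" --pt "0.1 4 0 -55 0 0 0" --pt "0.1 4 0 -75 0 0 0" --pt "0.1 4 0 -92 0 0 0" --pt "0.1 4 0 -101 0 0 0"

```text
clock: 12.97
position: [559.3, 76.5, 104.5]
ee_rot: [0.986, 0.168, -0.003, 0.0]
contact_force: [-0.2, 1.1, 0.1]
gripper_width: 46.4
```

>>> move_arm --pt "-1 0 0 0 0 0 0" --pt "-1 0 0 0 0 0 0" --pt "-1 0 0 0 0 0 0" --pt "-1 0 0 0 0 0 0"

```text
clock: 13.3
position: [561.5, 76.6, 108.5]
ee_rot: [0.986, 0.169, 0.001, -0.0]
contact_force: [0.7, -0.4, -1.6]
gripper_width: 33.7
```

>>> move_arm --pt "-1 0 0 20 0 0 0" --pt "-1 0 0 45 0 0 0" --pt "-1 0 0 80 0 0 0" --pt "-1 0 0 110 0 0 0" --pt "-1 0 0 110 0 0 0"

```text
clock: 13.72
position: [564.8, 77.0, 225.9]
ee_rot: [0.986, 0.169, 0.008, -0.001]
contact_force: [1.2, 0.2, 0.2]
gripper_width: 33.5
```

```bash
python3 -c "
from h import *; import pickle
F=pickle.load(open('F.pkl','rb'));d=F['deck'];p20=np.radians(20)
n=(R.from_euler('z',d[2])*R.from_euler('y',-p20)).apply([0,0,1]); print(n)
for y in (-128,-64,0,64,128): print(y,T(d,[(32,y,22)],100,p20).round(1),T(d,[(32,y,60)],100,p20).round(1))
plan(T(d,[(32,-128,80)],100,p20)[0],toolR(d[2]+np.pi/2,n)); shot('scene',(280,130,380,230),6,'pics/c2.png')
shot('top',(160,120,300,220),5,'pics/c3.png')
"
```

```text
[-0.33661669  0.06055563  0.93969262]
-128 [[ 592.9 -317.8  131.6]] [[ 580.1 -315.5  167.3]]
-64 [[ 604.2 -254.8  131.6]] [[ 591.4 -252.5  167.3]]
0 [[ 615.5 -191.8  131.6]] [[ 602.7 -189.5  167.3]]
64 [[ 626.8 -128.9  131.6]] [[ 614.1 -126.6  167.3]]
128 [[638.2 -65.9 131.6]] [[625.4 -63.6 167.3]]
t 13.72 pos [564.8  77.  225.9] jaw -1.231 z [ 0.015  0.004 -1.   ] w 33.5 F [1.2 0.2 0.2] j6 1.49
shift [   8.5 -391.3  -39.8] rot [ 0.029 -0.336 -0.513] |rot| 0.61
```

View pics/c2.png

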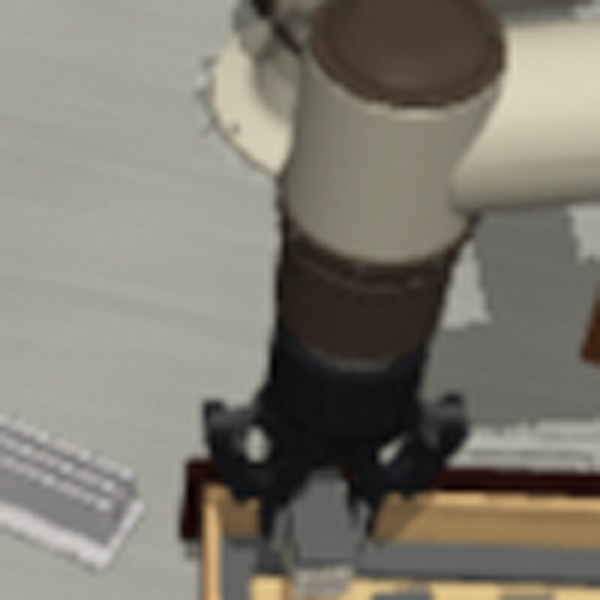

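View pics/c3.png

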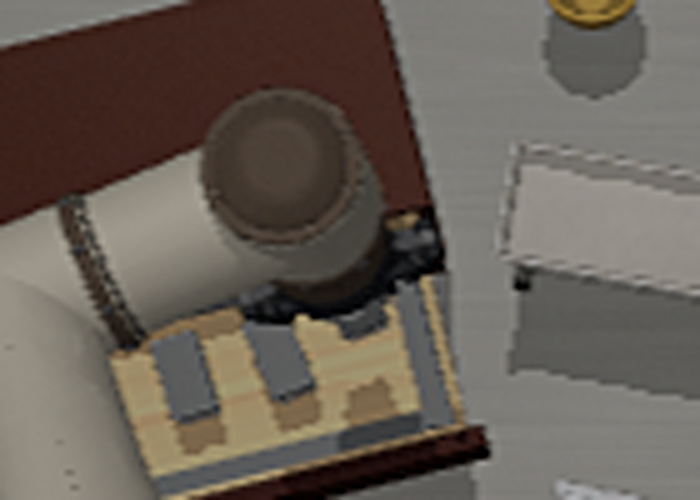

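>>> move_arm --pt "-1 0 -38 5 0.006 -0.067 -0.103" --pt "-1 0 -76 5 0.012 -0.134 -0.205" --pt "-1 0 -114 5 0.017 -0.2 -0.308" --pt "-1 0 -152 5 0.023 -0.27 -0.41" --pt "-1 0 -195 5 0.029 -0.336 -0.513"

```text
clock: 14.23
position: [559.5, -118.8, 221.5]
ee_rot: [0.982, -0.09, 0.166, 0.014]
contact_force: [0.1, -0.4, -1.0]
gripper_width: 33.9
```

>>> move_arm --pt "-1 2 -40 0 0 0 0" --pt "-1 4 -80 -5 0 0 0" --pt "-1 6 -120 -10 0 0 0" --pt "-1 8 -160 -25 0 0 0" --pt "-1 9 -196 -40 0 0 0"

```text
clock: 14.65
position: [569.3, -315.5, 181.6]
ee_rot: [0.982, -0.088, 0.165, 0.014]
contact_force: [1.0, -0.1, -0.1]
gripper_width: 33.4
```

```bash
cat > dk.py <<'E'
from h import *; import pickle
F=pickle.load(open('F.pkl','rb'));d=F['deck'];p20=np.radians(20)
Rd=R.from_euler('z',d[2])*R.from_euler('y',-p20); n=Rd.apply([0,0,1])
def hover(y,z=60,x=34):
    plan(T(d,[(x,y,z)],100,p20)[0],toolR(d[2]+np.pi/2,n))
    from bench import readout
    st=readout.read_state(); print('tcp in deck',Rd.inv().apply(st['position']-[d[0],d[1],100]).round(1))
E
python3 -c "
from dk import *
hover(-128)
shot('scene',(160,140,280,240),6,'pics/c4.png')
shot('top',(250,130,390,230),5,'pics/c5.png')
"
```

```text
t 14.65 pos [ 569.3 -315.5  181.6] jaw 1.392 z [ 0.322 -0.056 -0.945] w 33.4 F [ 1.  -0.1 -0.1] j6 1.7
shift [ 12.6  -0.4 -13.5] rot [-0.005 -0.015  0.001] |rot| 0.02
tcp in deck [  26.9 -129.8   77. ]
```

View pics/c4.png

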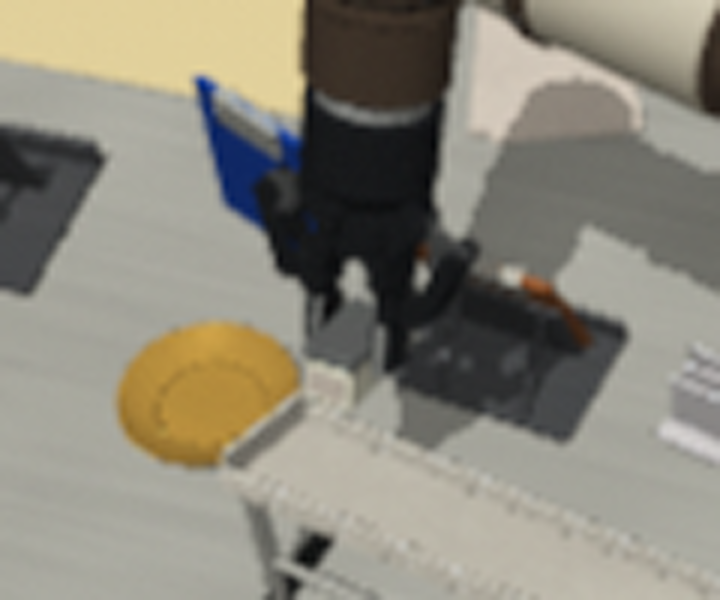

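View pics/c5.png

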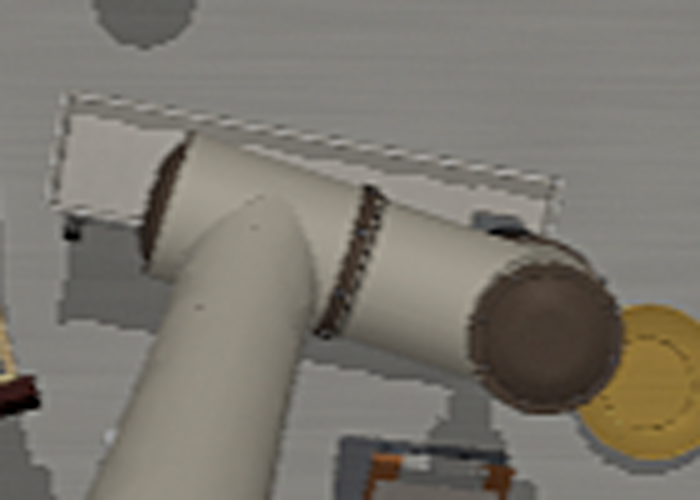

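```bash
python3 -c "
from dk import *
P=pickle.load(open('P0.pkl','rb'))
X=[(30,17,22.5),(30,-17,22.5),(30,17,-15.5),(30,-17,-15.5)]
W=T(d,np.array(X)+[26.9,-129.8,77],100,p20)
u=proj(P['top'],W); print(((u-[250,130]+.5)*5).round(0))
u=proj(P['scene'],W); print(((u-[160,140]+.5)*6).round(0))
W=T(d,np.array(X)+[36.9,-129.8,77],100,p20)
u=proj(P['scene'],W); print(((u-[160,140]+.5)*6).round(0))
"
```

```text
[[471. 213.]
 [521. 223.]
 [467. 207.]
 [516. 216.]]
[[354. 362.]
 [303. 340.]
 [349. 417.]
 [299. 395.]]
[[344. 370.]
 [293. 348.]
 [340. 426.]
 [289. 403.]]
```

>>> move_arm --pt "-1 7 0 -7 0 -0.01 0" --pt "-1 13 0 -13 0 -0.015 0" --pt "-1 18 -1 -27 0 -0.015 0" --pt "-1 24 -2 -44 0 -0.015 0" --pt "-1 26 -2 -50 0 -0.015 0"

```text
clock: 15.17
position: [595.6, -313.2, 129.4]
ee_rot: [0.981, -0.087, 0.171, 0.012]
contact_force: [0.3, 0.1, -1.4]
gripper_width: 33.3
```

>>> move_arm --pt "-1 0 0 0 0 0 0" --pt "-1 0 0 0 0 0 0"

```text
clock: 15.33
position: [596.1, -314.4, 132.3]
ee_rot: [0.981, -0.087, 0.172, 0.013]
contact_force: [-0.1, 0.6, -0.2]
gripper_width: 33.5
```

```bash
python3 -c "
from dk import *
hover(-128,17)
shot('scene',(160,160,260,240),7,'pics/c6.png')
"
```

```text
t 15.33 pos [ 596.1 -314.4  132.3] jaw 1.394 z [ 0.336 -0.056 -0.94 ] w 33.5 F [-0.1  0.6 -0.2] j6 1.7
shift [ 0.3 -4.1 -4.7] rot [-0.005 -0.001 -0.001] |rot| 0.01
tcp in deck [  34.7 -124.    21.7]
```

View pics/c6.png

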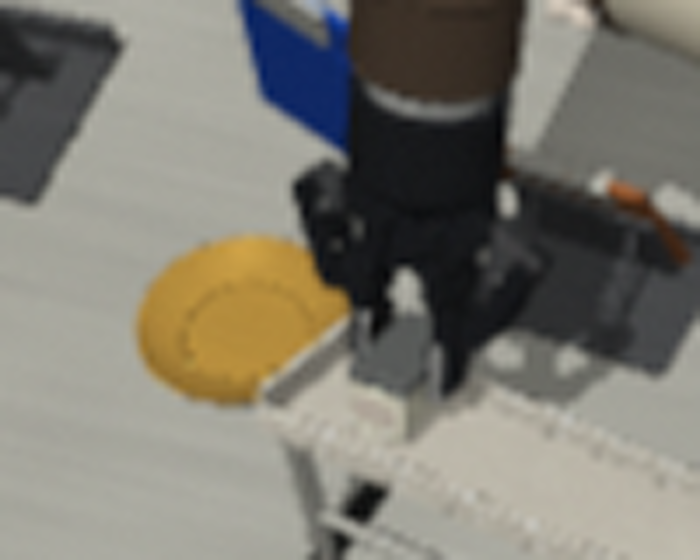

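>>> move_arm --pt "-1 0 -3 -2 0 0 0" --pt "-1 1 -3 -4 0 0 0" --pt "-1 1 -3 -5 0 0 0" --pt "-1 1 -3 -5 0 0 0"

```text
clock: 15.72
position: [596.6, -318.6, 127.4]
ee_rot: [0.981, -0.088, 0.173, 0.013]
contact_force: [-1.1, -0.1, 0.1]
gripper_width: 33.7
```

```bash
python3 -c "
from dk import *
hover(-128,17)"
```

```text
t 15.72 pos [ 596.6 -318.6  127.4] jaw 1.392 z [ 0.336 -0.056 -0.94 ] w 33.7 F [-1.1 -0.1  0.1] j6 1.71
shift [-0.2  0.1  0.2] rot [-0.005 -0.     0.001] |rot| 0.0
tcp in deck [  34.1 -128.1   16.7]
```

>>> move_arm --pt "-1 0.3 0 -1 0 0 0" --pt "-1 0.7 0 -2 0 0 0" --pt "-1 0.7 0 -2 0 0 0"

```text
clock: 15.97
position: [597.4, -318.5, 125.1]
ee_rot: [0.981, -0.088, 0.172, 0.013]
contact_force: [-0.2, -0.2, -0.5]
gripper_width: 33.0
```

>>> move_arm --pt "-1 0.3 0 -1 0 0 0" --pt "-1 0.3 0 -1 0 0 0" --pt "-1 0.3 0 -1 0 0 0"

```text
clock: 16.22
position: [597.7, -318.5, 124.2]
ee_rot: [0.981, -0.088, 0.172, 0.013]
contact_force: [-1.3, 0.6, -0.3]
gripper_width: 33.4
```

>>> move_arm --pt "-1 0.3 0 -1 0 0 0" --pt "-1 0.3 0 -1 0 0 0" --pt "-1 0.3 0 -1 0 0 0"

```text
clock: 16.47
position: [598.0, -318.6, 124.0]
ee_rot: [0.981, -0.088, 0.173, 0.013]
contact_force: [-3.0, 0.4, 4.7]
gripper_width: 33.5
```

```bash
python3 -c "
from dk import *
hover(-128,17)
shot('scene',(160,160,260,240),7,'pics/c7.png')
"
```

```text
t 16.47 pos [ 598.  -318.6  124. ] jaw 1.392 z [ 0.337 -0.056 -0.94 ] w 33.5 F [-3.   0.4  4.7] j6 1.71
shift [-1.7  0.1  3.6] rot [-0.005 -0.     0.   ] |rot| 0.0
tcp in deck [  34.3 -127.8   13. ]
```

View pics/c7.png

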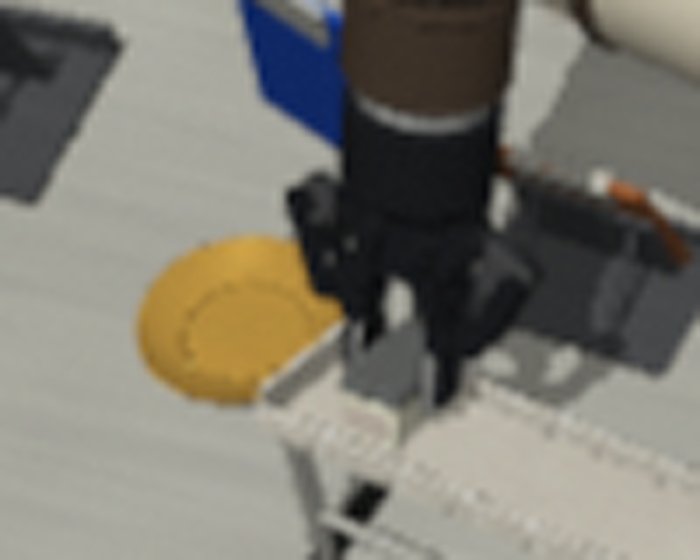

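>>> move_arm --pt "0.1 0 0 0 0 0 0" --pt "0.1 0 0 0 0 0 0" --pt "0.1 0 0 0 0 0 0" --pt "0.1 -8 1 22 0 0 0" --pt "0.1 -20 4 56 0 0 0"

```text
clock: 16.93
position: [576.4, -313.7, 174.8]
ee_rot: [0.982, -0.089, 0.168, 0.012]
contact_force: [1.0, 0.7, -0.1]
gripper_width: 46.8
```

>>> move_arm --pt "0.1 -8 32 15 0 0.067 0.1" --pt "0.1 -14 68 25 0 0.134 0.2" --pt "0.1 -14 108 25 0 0.2 0.3" --pt "0.1 -14 150 25 0 0.27 0.4" --pt "0.1 -20 190 25 0 0.336 0.5"

```text
clock: 17.35
position: [558.6, -123.1, 205.0]
ee_rot: [0.987, 0.161, 0.005, -0.015]
contact_force: [1.1, 0.1, -0.1]
gripper_width: 46.9
```

```bash
python3 -c "
from dk import *
O=pickle.load(open('B.pkl','rb')); print(O['D'])
plan((541,139,200),toolR(O['D'][2]+np.pi/2-.02))
t=shot('top',(290,150,370,220),8,'pics/c8.png'); s=shot('scene',(160,160,260,240),7,'pics/c9.png'); pickle.dump((t,s),open('P2.pkl','wb'))
"
```

```text
[5.42459256e+02 1.39248285e+02 3.60871545e-01]
t 17.35 pos [ 558.6 -123.1  205. ] jaw -1.246 z [ 0.005  0.032 -0.999] w 46.9 F [ 1.1  0.1 -0.1] j6 1.86
shift [-17.6 262.1  -5. ] rot [-0.032  0.005  0.016] |rot| 0.04
```

View pics/c8.png

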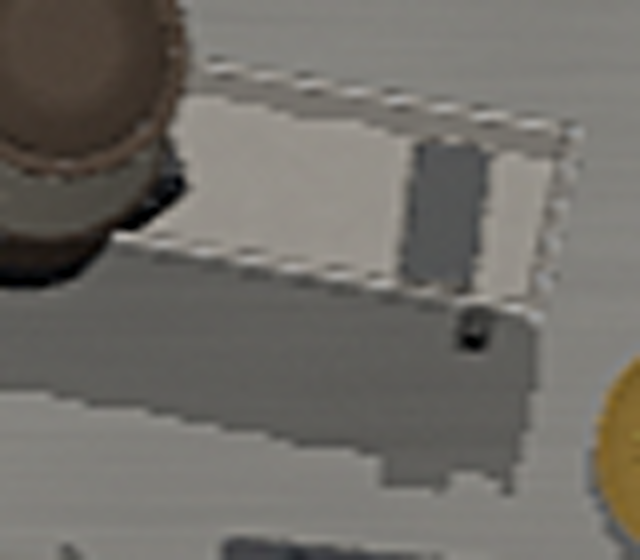

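View pics/c9.png

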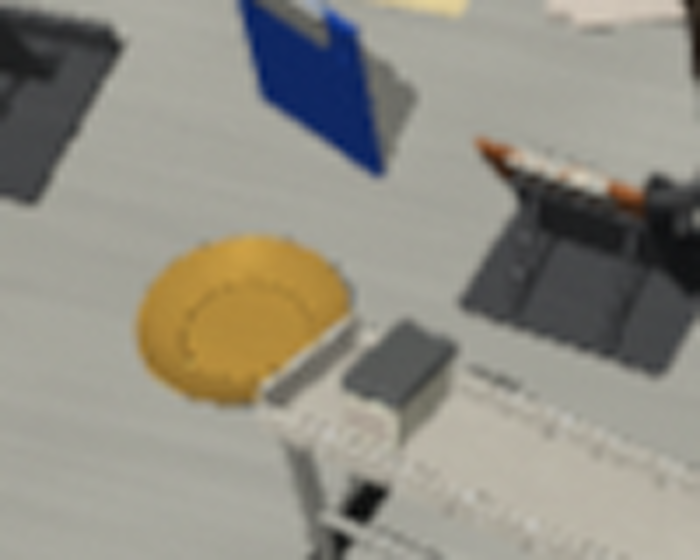

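```bash
cat >> dk.py <<'E'
def boxdeck(t,uv,h=38):
    X=np.array([(30,17,h),(30,-17,h),(-30,-17,h),(-30,17,h)],float)
    def f(q): 
        L=R.from_euler('z',q[2]).apply(X*[q[3],q[3],1])+[q[0],q[1],0]; return (proj(t,T(d,L,100,p20))-uv).ravel()
    r=least_squares(f,[32,0,0,1],x_scale=[5,5,.05,.05]); print('box in deck x,y,yaw,scale',r.x.round(3),'maxres',np.abs(r.fun).max().round(2)); return r.x
E
python3 -c "
from dk import *
t=pickle.load(open('P2.pkl','rb'))[0]
boxdeck(t,[(290+X/8-.5,150+Y/8-.5) for X,Y in [(415,138),(488,148),(470,290),(402,280)]])"
```

```text
box in deck x,y,yaw,scale [ 3.70730e+01 -1.25978e+02  8.40000e-02  1.01400e+00] maxres 0.73
```

>>> move_arm --pt "0.1 -3 40 0 -0.03 0.005 0.016" --pt "0.1 -6 80 0 -0.03 0.005 0.016" --pt "0.1 -10 120 0 -0.03 0.005 0.016" --pt "0.1 -13 160 0 -0.03 0.005 0.016" --pt "0.1 -15 200 0 -0.03 0.005 0.016"

```text
clock: 17.87
position: [542.6, 76.8, 204.2]
ee_rot: [0.986, 0.167, 0.001, -0.001]
contact_force: [0.6, -0.5, 0.6]
gripper_width: 46.7
```

>>> move_arm --pt "0.1 -1 35 -5 0 0 0" --pt "0.1 -2 62 -10 0 0 0" --pt "0.1 -2 62 -25 0 0 0" --pt "0.1 -2 62 -40 0 0 0" --pt "0.1 -2 62 -40 0 0 0"

```text
clock: 18.28
position: [539.2, 137.1, 161.0]
ee_rot: [0.986, 0.167, -0.002, -0.0]
contact_force: [-0.1, -1.0, -0.6]
gripper_width: 47.4
```

```bash
python3 -c "
from dk import *
plan((542,139,107),toolR(.34+np.pi/2))
t=shot('top',(150,150,260,230),7,'pics/d1.png');s=shot('scene',(300,180,400,260),7,'pics/d2.png')
"
```

```text
t 18.28 pos [539.2 137.1 161. ] jaw -1.235 z [-0.005  0.    -1.   ] w 47.4 F [-0.1 -1.  -0.6] j6 1.37
shift [  2.8   1.9 -54. ] rot [-0.    -0.005  0.004] |rot| 0.01
```

View pics/d1.png

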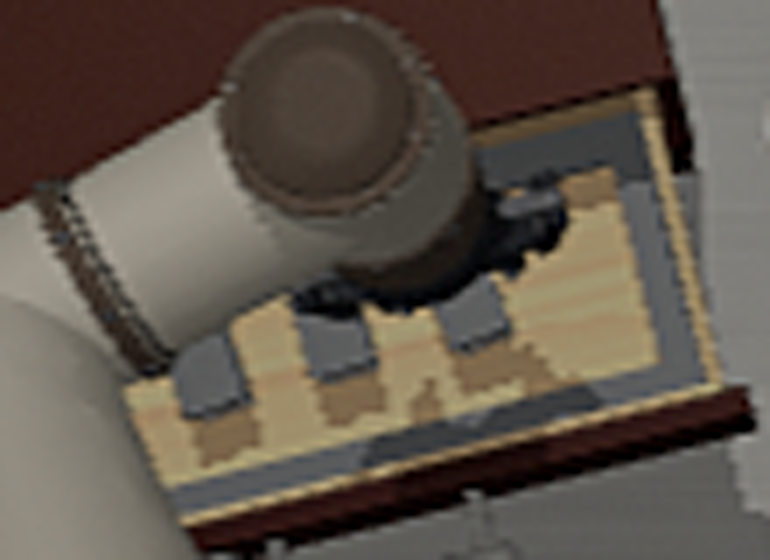

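View pics/d2.png

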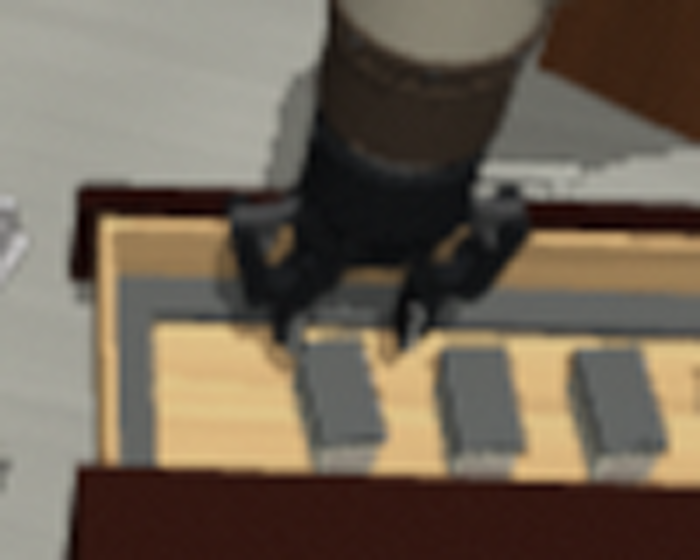

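>>> move_arm --pt "0.1 0 0 -20 0 0 0" --pt "0.1 0 0 -40 0 0 0" --pt "0.1 0 0 -52 0 0 0" --pt "0.1 0 0 -57 0 0 0" --pt "0.1 0 0 -57 0 0 0"

```text
clock: 18.8
position: [541.2, 136.9, 107.1]
ee_rot: [0.986, 0.167, 0.0, -0.001]
contact_force: [0.4, 0.6, 0.9]
gripper_width: 47.3
```

>>> move_arm --pt "-1 0 0 0 0 0 0" --pt "-1 0 0 0 0 0 0" --pt "-1 0 0 0 0 0 0" --pt "-1 0 0 0 0 0 0"

```text
clock: 19.13
position: [542.2, 137.9, 108.9]
ee_rot: [0.986, 0.168, 0.002, -0.001]
contact_force: [0.2, -0.9, 4.4]
gripper_width: 32.5
```

>>> move_arm --pt "-1 0 0 20 0 0 0" --pt "-1 0 0 45 0 0 0" --pt "-1 0 0 80 0 0 0" --pt "-1 0 0 110 0 0 0" --pt "-1 0 0 110 0 0 0"

```text
clock: 19.55
position: [544.4, 138.7, 224.6]
ee_rot: [0.986, 0.168, 0.007, -0.002]
contact_force: [1.4, 0.5, -0.2]
gripper_width: 32.8
```

```bash
python3 -c "
from dk import *
hover(-64,60,32)
"
```

```text
t 19.55 pos [544.4 138.7 224.6] jaw -1.233 z [ 0.014  0.007 -1.   ] w 32.8 F [ 1.4  0.5 -0.2] j6 1.37
shift [  47.  -391.3  -57.2] rot [ 0.025 -0.337 -0.511] |rot| 0.61
tcp in deck [-56.9 312.8 153.3]
```

>>> move_arm --pt "-1 5 -38 5 0.005 -0.067 -0.102" --pt "-1 10 -76 5 0.01 -0.134 -0.205" --pt "-1 15 -114 5 0.015 -0.2 -0.307" --pt "-1 20 -152 5 0.02 -0.27 -0.41" --pt "-1 25 -195 5 0.025 -0.337 -0.511"

```text
clock: 19.97
position: [565.4, -57.2, 222.6]
ee_rot: [0.981, -0.09, 0.168, 0.014]
contact_force: [1.2, -0.0, -1.4]
gripper_width: 33.0
```

>>> move_arm --pt "-1 5 -40 -5 0 0 0" --pt "-1 10 -80 -10 0 0 0" --pt "-1 15 -120 -20 0 0 0" --pt "-1 19 -160 -35 0 0 0" --pt "-1 23 -195 -50 0 0 0"

```text
clock: 20.38
position: [588.7, -252.9, 172.2]
ee_rot: [0.982, -0.088, 0.167, 0.015]
contact_force: [0.6, 0.5, -1.2]
gripper_width: 32.9
```

>>> move_arm --pt "-1 0 0 0 0 0 0" --pt "-1 0 0 0 0 0 0"

```text
clock: 20.55
position: [587.6, -252.8, 170.1]
ee_rot: [0.982, -0.09, 0.165, 0.015]
contact_force: [0.7, 0.1, -0.6]
gripper_width: 33.0
```

```bash
python3 -c "
from dk import *
hover(-64,15,32)
"
```

```text
t 20.55 pos [ 587.6 -252.8  170.1] jaw 1.387 z [ 0.321 -0.059 -0.945] w 33.0 F [ 0.7  0.1 -0.6] j6 1.52
shift [ 18.9  -2.4 -45.1] rot [-0.004 -0.017  0.005] |rot| 0.02
tcp in deck [ 29.5 -64.9  63.9]
```

>>> move_arm --pt "-1 6 0 -9 -0.004 -0.017 0.005" --pt "-1 12 -1 -24 -0.004 -0.017 0.005" --pt "-1 17 -2 -38 -0.004 -0.017 0.005" --pt "-1 19 -2 -43 -0.004 -0.017 0.005" --pt "-1 19 -2 -44 -0.004 -0.017 0.005"

```text
clock: 20.97
position: [607.6, -251.6, 127.4]
ee_rot: [0.981, -0.085, 0.174, 0.015]
contact_force: [0.3, 0.1, -0.1]
gripper_width: 32.8
```

>>> move_arm --pt "-1 0.3 0 -1 0 0 0" --pt "-1 0.3 0 -1 0 0 0" --pt "-1 0.3 0 -1 0 0 0"

```text
clock: 21.22
position: [608.5, -252.6, 128.5]
ee_rot: [0.981, -0.085, 0.176, 0.016]
contact_force: [0.7, 0.3, -2.3]
gripper_width: 33.2
```

```bash
python3 -c "
from dk import *
hover(-64,13,32)
"
```

```text
t 21.22 pos [ 608.5 -252.6  128.5] jaw 1.397 z [ 0.342 -0.061 -0.938] w 33.2 F [ 0.7  0.3 -2.3] j6 1.52
shift [-1.3 -2.8 -5.3] rot [ 0.002  0.006 -0.004] |rot| 0.01
tcp in deck [ 34.6 -61.   17.7]
```

>>> move_arm --pt "-1 -2.5 -2.8 -1 0.002 0.006 -0.004" --pt "-1 -2 -2.8 -3 0.002 0.006 -0.004" --pt "-1 -1.5 -2.8 -4.5 0.002 0.006 -0.004" --pt "-1 -1.5 -2.8 -4.5 0.002 0.006 -0.004"

```text
clock: 21.55
position: [605.8, -256.0, 126.5]
ee_rot: [0.981, -0.088, 0.173, 0.016]
contact_force: [-12.0, 5.3, 16.0]
gripper_width: 32.9
```

>>> move_arm --pt "-1 0.3 0 -1 0 0 0" --pt "-1 0.3 0 -1 0 0 0" --pt "-1 0.3 0 -1 0 0 0"

```text
clock: 21.8
position: [605.8, -256.0, 126.5]
ee_rot: [0.981, -0.088, 0.173, 0.016]
contact_force: [-14.9, 7.0, 20.6]
gripper_width: 33.1
```

```bash
python3 -c "
from dk import *
hover(-64,13,32)
shot('scene',(170,160,270,240),7,'pics/d3.png')"
```

```text
t 21.8 pos [ 605.8 -256.   126.5] jaw 1.393 z [ 0.336 -0.061 -0.94 ] w 33.1 F [-14.9   7.   20.6] j6 1.53
shift [ 1.4  0.6 -3.3] rot [ 0. -0.  0.] |rot| 0.0
tcp in deck [ 31.9 -64.9  16.6]
```

View pics/d3.png

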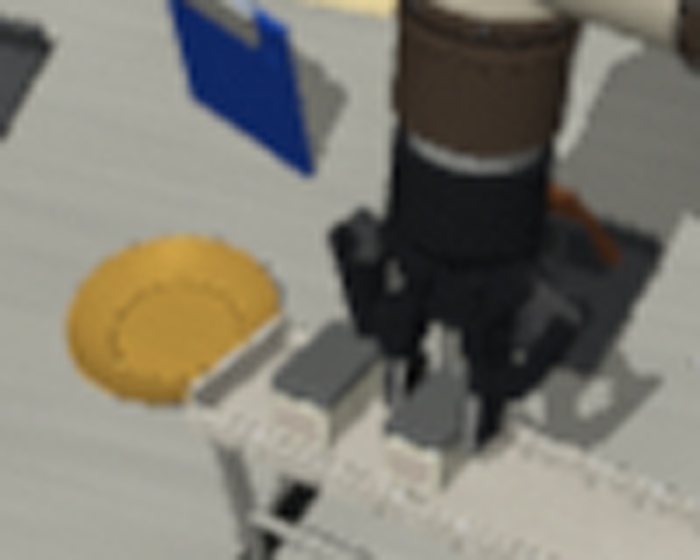

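>>> move_arm --pt "-1 -0.9 0.1 2.5 0 0 0" --pt "-1 -0.9 0.1 2.5 0 0 0"

```text
clock: 22.02
position: [606.2, -255.9, 126.7]
ee_rot: [0.981, -0.088, 0.173, 0.016]
contact_force: [-7.7, 3.6, 13.2]
gripper_width: 32.9
```

>>> move_arm --pt "0.1 0 0 0 0 0 0" --pt "0.1 0 0 0 0 0 0" --pt "0.1 0 0 0 0 0 0" --pt "0.1 -8 1 22 0 0 0" --pt "0.1 -20 4 56 0 0 0"

```text
clock: 22.43
position: [584.3, -251.2, 175.6]
ee_rot: [0.982, -0.088, 0.167, 0.015]
contact_force: [1.0, -0.6, -0.3]
gripper_width: 46.7
```

>>> move_arm --pt "0.1 -8 32 15 0 0.067 0.1" --pt "0.1 -14 68 25 0 0.134 0.2" --pt "0.1 -24 108 25 0 0.2 0.3" --pt "0.1 -34 150 25 0 0.27 0.4" --pt "0.1 -44 190 25 0 0.336 0.5"

```text
clock: 22.85
position: [542.1, -61.3, 205.7]
ee_rot: [0.987, 0.162, 0.005, -0.013]
contact_force: [1.1, 0.3, -0.1]
gripper_width: 46.9
```

```bash
python3 -c "
from dk import *
O=pickle.load(open('B.pkl','rb')); print(O['C'])
plan((526,206,200),toolR(.33+np.pi/2))
t=shot('top',(290,150,370,220),8,'pics/d4.png'); s=shot('scene',(160,160,260,240),7,'pics/d5.png'); pickle.dump((t,s),open('P2.pkl','wb'))
"
```

```text
[5.26651897e+02 2.05911015e+02 3.26136748e-01]
t 22.85 pos [542.1 -61.3 205.7] jaw -1.244 z [ 0.005  0.028 -1.   ] w 46.9 F [ 1.1  0.3 -0.1] j6 1.74
shift [-16.1 267.3  -5.7] rot [-0.028  0.005  0.004] |rot| 0.03
```

View pics/d4.png

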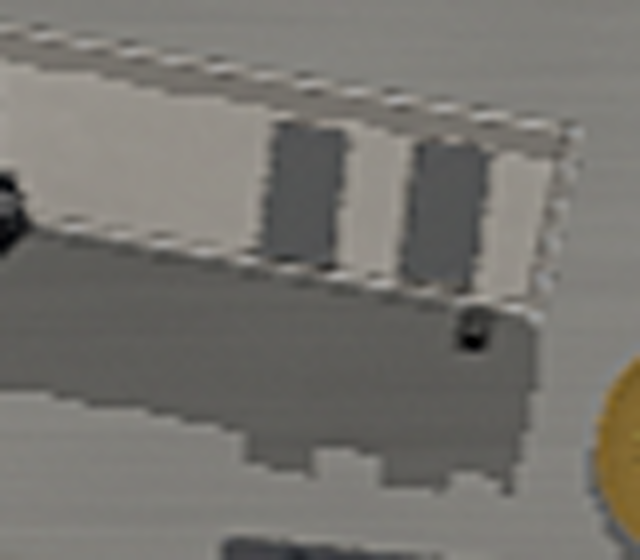

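View pics/d5.png

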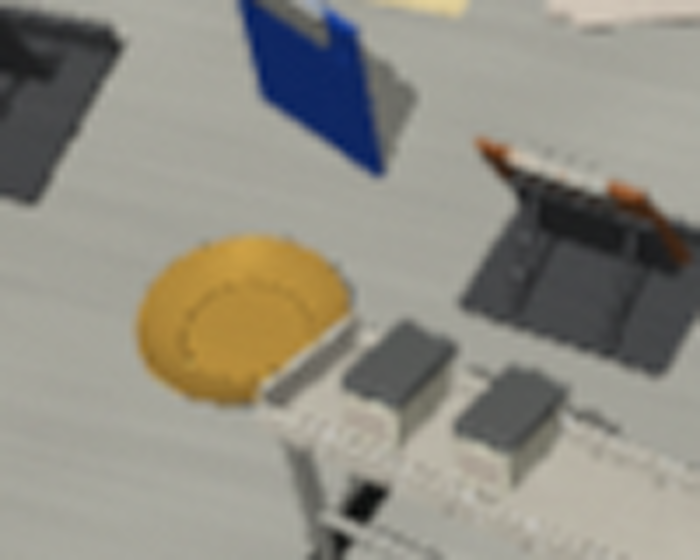

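```bash
python3 -c "
from dk import *
t,s=pickle.load(open('P2.pkl','rb'))
boxdeck(t,[(290+X/8-.5,150+Y/8-.5) for X,Y in [(276,119),(347,131),(336,270),(262,258)]])
boxdeck(t,[(290+X/8-.5,150+Y/8-.5) for X,Y in [(415,138),(488,148),(470,290),(402,280)]])
c=lambda X,Y:(160+X/7-.5,160+Y/7-.5)
# scene lids: (+30,+17)=right-near, (+30,-17)=left-near, (-30,-17)=left-far, (-30,17)=right-far
boxdeck(s,[c(*u) for u in [(396,408),(343,380),(405,320),(460,347)]])
boxdeck(s,[c(*u) for u in [(510,450),(455,425),(515,368),(570,388)]])
"
```

```text
box in deck x,y,yaw,scale [ 34.484 -64.861   0.087   1.004] maxres 0.6
box in deck x,y,yaw,scale [ 3.70730e+01 -1.25978e+02  8.40000e-02  1.01400e+00] maxres 0.73
box in deck x,y,yaw,scale [ 4.25080e+01 -1.23881e+02  1.90000e-02  9.83000e-01] maxres 0.5
box in deck x,y,yaw,scale [ 3.9357e+01 -6.1484e+01  1.6000e-02  9.5500e-01] maxres 0.43
```

>>> move_arm --pt "0.1 -3 40 0 -0.028 0.005 0.004" --pt "0.1 -6 80 0 -0.028 0.005 0.004" --pt "0.1 -10 120 0 -0.028 0.005 0.004" --pt "0.1 -13 160 0 -0.028 0.005 0.004" --pt "0.1 -15 200 0 -0.028 0.005 0.004"

```text
clock: 23.37
position: [527.0, 138.7, 204.9]
ee_rot: [0.987, 0.162, 0.001, 0.0]
contact_force: [1.0, -0.7, -0.8]
gripper_width: 47.1
```

>>> move_arm --pt "0.1 -1 38 -5 0 0 0" --pt "0.1 -1 67 -10 0 0 0" --pt "0.1 -1 67 -25 0 0 0" --pt "0.1 -1 67 -40 0 0 0" --pt "0.1 -1 67 -40 0 0 0"

```text
clock: 23.78
position: [524.5, 203.8, 161.5]
ee_rot: [0.987, 0.162, -0.002, 0.001]
contact_force: [-1.4, -0.0, -0.7]
gripper_width: 47.1
```

```bash
python3 -c "
from dk import *
plan((526.5,205.5,107),toolR(.33+np.pi/2))
s=shot('scene',(300,180,440,260),5.5,'pics/e2.png')
"
```

```text
t 23.78 pos [524.5 203.8 161.5] jaw -1.245 z [-0.004 -0.003 -1.   ] w 47.1 F [-1.4 -0.  -0.7] j6 1.24
shift [  2.    1.7 -54.5] rot [ 0.003 -0.004  0.004] |rot| 0.01
```

View pics/e2.png

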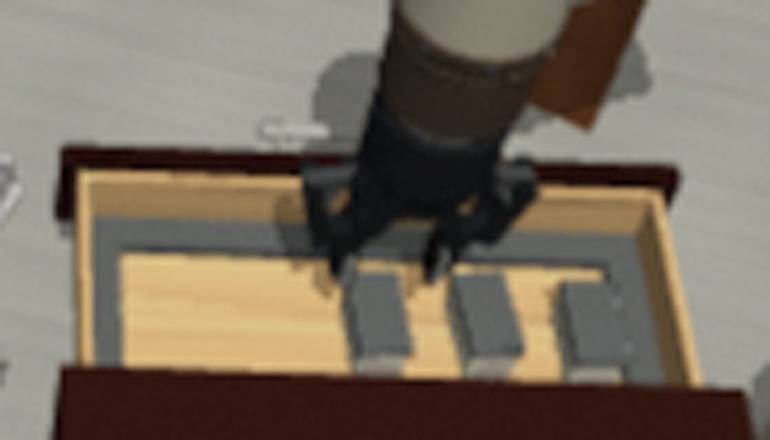

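>>> move_arm --pt "0.1 1 0 -20 0 0 0" --pt "0.1 1 0 -40 0 0 0" --pt "0.1 1 0 -52 0 0 0" --pt "0.1 1 0 -58 0 0 0" --pt "0.1 1 0 -58 0 0 0"

```text
clock: 24.25
position: [527.3, 203.6, 106.7]
ee_rot: [0.987, 0.162, 0.0, 0.001]
contact_force: [-0.2, 0.0, 0.6]
gripper_width: 47.0
```

>>> move_arm --pt "-1 0 0 0 0 0 0" --pt "-1 0 0 0 0 0 0" --pt "-1 0 0 0 0 0 0" --pt "-1 0 0 0 0 0 0"

```text
clock: 24.58
position: [528.2, 204.8, 108.7]
ee_rot: [0.987, 0.163, 0.002, -0.0]
contact_force: [-0.6, -0.5, 2.6]
gripper_width: 32.4
```

>>> move_arm --pt "-1 0 0 20 0 0 0" --pt "-1 0 0 45 0 0 0" --pt "-1 0 0 80 0 0 0" --pt "-1 0 0 110 0 0 0" --pt "-1 0 0 110 0 0 0"

```text
clock: 25.0
position: [530.7, 206.0, 224.8]
ee_rot: [0.987, 0.163, 0.008, -0.002]
contact_force: [1.3, 1.1, 0.3]
gripper_width: 32.4
```

```bash
python3 -c "
from dk import *
hover(0,60,33)
"
```

```text
t 25.0 pos [530.7 206.  224.8] jaw -1.243 z [ 0.015  0.006 -1.   ] w 32.4 F [1.3 1.1 0.3] j6 1.24
shift [  73.  -395.7  -57.2] rot [ 0.024 -0.336 -0.501] |rot| 0.6
tcp in deck [-80.8 376.5 162.3]
```

>>> move_arm --pt "-1 7 -38 5 0.005 -0.067 -0.1" --pt "-1 14 -76 5 0.01 -0.134 -0.2" --pt "-1 21 -114 5 0.015 -0.2 -0.3" --pt "-1 28 -152 5 0.02 -0.27 -0.4" --pt "-1 36 -195 5 0.024 -0.336 -0.501"

```text
clock: 25.42
position: [562.5, 10.2, 222.8]
ee_rot: [0.982, -0.09, 0.168, 0.015]
contact_force: [0.9, 0.1, 0.0]
gripper_width: 32.9
```

>>> move_arm --pt "-1 7 -40 -5 0 0 0" --pt "-1 14 -80 -10 0 0 0" --pt "-1 21 -120 -20 0 0 0" --pt "-1 28 -160 -35 0 0 0" --pt "-1 35 -198 -48 0 0 0"

```text
clock: 25.83
position: [597.4, -187.6, 174.3]
ee_rot: [0.982, -0.088, 0.166, 0.016]
contact_force: [0.1, 0.7, -1.3]
gripper_width: 32.6
```

>>> move_arm --pt "-1 2 0 0 0 -0.01 0" --pt "-1 2 0 0 0 -0.01 0" --pt "-1 2 0 0 0 -0.01 0"

```text
clock: 26.08
position: [599.3, -185.9, 174.3]
ee_rot: [0.981, -0.089, 0.17, 0.015]
contact_force: [0.1, 0.9, -1.3]
gripper_width: 32.8
```

```bash
python3 -c "
from dk import *
hover(0,19,33)
"
```

```text
t 26.08 pos [ 599.3 -185.9  174.3] jaw 1.39 z [ 0.332 -0.06  -0.941] w 32.8 F [ 0.1  0.9 -1.3] j6 1.33
shift [ 18.1  -6.3 -45.1] rot [-0.001 -0.005  0.002] |rot| 0.01
tcp in deck [30.6  3.  67.9]
```

>>> move_arm --pt "-1 6 -4 -9 0 -0.005 0" --pt "-1 11 -6 -24 0 -0.005 0" --pt "-1 16 -6 -37 0 -0.005 0" --pt "-1 18 -6 -43 0 -0.005 0" --pt "-1 18 -6 -43 0 -0.005 0"

```text
clock: 26.5
position: [617.4, -190.4, 129.7]
ee_rot: [0.981, -0.088, 0.172, 0.015]
contact_force: [-0.3, -0.3, -0.5]
gripper_width: 32.9
```

>>> move_arm --pt "-1 0 0 0 0 0 0" --pt "-1 0 0 0 0 0 0"

```text
clock: 26.67
position: [618.4, -191.2, 132.5]
ee_rot: [0.981, -0.088, 0.174, 0.015]
contact_force: [0.5, 0.4, -0.8]
gripper_width: 32.9
```

```bash
python3 -c "
from dk import *
hover(0,17,33)
"
```

```text
t 26.67 pos [ 618.4 -191.2  132.5] jaw 1.392 z [ 0.339 -0.06  -0.939] w 32.9 F [ 0.5  0.4 -0.8] j6 1.33
shift [-0.2 -1.2 -5.3] rot [-0.001  0.003  0.   ] |rot| 0.0
tcp in deck [34.8  1.2 22. ]
```

Lower in small steps to contact.

>>> move_arm --pt "-1 0.5 -1 -1.5 0 0 0" --pt "-1 1 -1 -3 0 0 0" --pt "-1 1 -1 -3 0 0 0" --pt "-1 1 -1 -3 0 0 0"

```text
clock: 27.0
position: [618.8, -192.8, 128.8]
ee_rot: [0.981, -0.089, 0.174, 0.015]
contact_force: [-0.6, 0.0, -1.2]
gripper_width: 32.6
```

>>> move_arm --pt "-1 0.5 0 -1.5 0 0 0" --pt "-1 0.5 0 -1.5 0 0 0" --pt "-1 0.5 0 -1.5 0 0 0"

```text
clock: 27.25
position: [619.5, -192.8, 127.3]
ee_rot: [0.981, -0.088, 0.174, 0.015]
contact_force: [0.0, -1.3, -0.8]
gripper_width: 32.6
```

>>> move_arm --pt "-1 0.5 0 -1.5 0 0 0" --pt "-1 0.5 0 -1.5 0 0 0" --pt "-1 0.5 0 -1.5 0 0 0"

```text
clock: 27.5
position: [619.5, -192.8, 127.2]
ee_rot: [0.981, -0.088, 0.174, 0.015]
contact_force: [-6.2, 0.9, 8.2]
gripper_width: 32.9
```

```bash
python3 -c "
from dk import *
hover(0,17,33)
"
```

```text
t 27.5 pos [ 619.5 -192.8  127.2] jaw 1.391 z [ 0.338 -0.06  -0.939] w 32.9 F [-6.2  0.9  8.2] j6 1.33
shift [-1.4  0.5  0.1] rot [-0.001  0.002  0.002] |rot| 0.0
tcp in deck [34.3 -0.3 16.5]
```

>>> move_arm --pt "-1 -0.3 0 1 0 0 0" --pt "-1 -1.2 0.2 0.7 0 0 0" --pt "-1 -2.2 0.3 0.3 0 0 0" --pt "-1 -2.2 0.3 0.3 0 0 0"

```text
clock: 27.83
position: [618.8, -192.5, 126.9]
ee_rot: [0.981, -0.088, 0.175, 0.015]
contact_force: [0.3, -0.2, 3.5]
gripper_width: 32.4
```

>>> move_arm --pt "-1 -0.9 0.2 -0.3 0 0 0" --pt "-1 -1.8 0.3 -0.7 0 0 0" --pt "-1 -1.8 0.3 -0.7 0 0 0"

```text
clock: 28.08
position: [616.9, -192.2, 126.2]
ee_rot: [0.981, -0.088, 0.175, 0.015]
contact_force: [0.7, 0.3, 5.4]
gripper_width: 32.7
```

>>> move_arm --pt "-1 -0.9 0.2 -0.3 0 0 0" --pt "-1 -1.8 0.3 -0.7 0 0 0" --pt "-1 -1.8 0.3 -0.7 0 0 0"

```text
clock: 28.33
position: [615.4, -191.9, 125.7]
ee_rot: [0.98, -0.088, 0.175, 0.015]
contact_force: [2.5, -0.8, 5.3]
gripper_width: 33.2
```

```bash
python3 -c "
from dk import *
hover(0,17,33)
shot('scene',(190,160,290,240),7,'pics/e3.png')
"
```

```text
t 28.33 pos [ 615.4 -191.9  125.7] jaw 1.392 z [ 0.341 -0.06  -0.938] w 33.2 F [ 2.5 -0.8  5.3] j6 1.33
shift [ 2.7 -0.4  1.6] rot [-0.001  0.005  0.001] |rot| 0.0
tcp in deck [29.9 -0.  16.5]
```

View pics/e3.png

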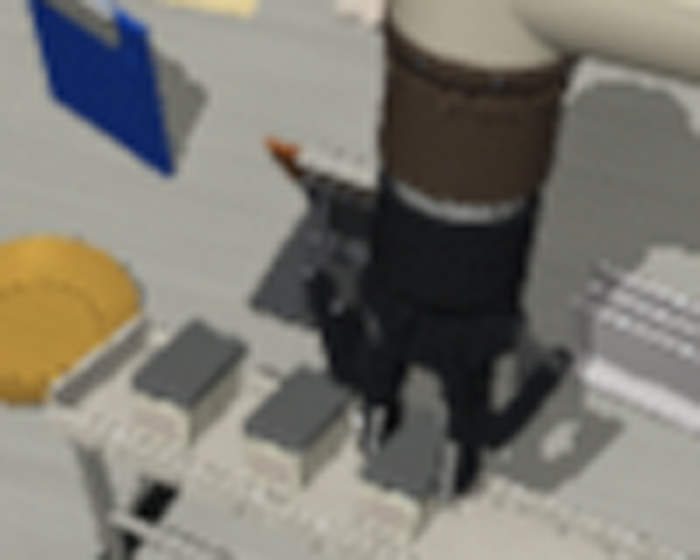

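>>> move_arm --pt "-1 -0.9 0.2 -0.3 0 0 0" --pt "-1 -1.8 0.3 -0.7 0 0 0" --pt "-1 -1.8 0.3 -0.7 0 0 0"

```text
clock: 28.63
position: [615.3, -191.8, 125.8]
ee_rot: [0.98, -0.088, 0.177, 0.015]
contact_force: [6.9, -2.3, 3.3]
gripper_width: 32.9
```

>>> move_arm --pt "-1 -0.9 0.2 -0.3 0 0 0" --pt "-1 -1.8 0.3 -0.7 0 0 0" --pt "-1 -1.8 0.3 -0.7 0 0 0"

```text
clock: 28.88
position: [615.1, -191.7, 125.9]
ee_rot: [0.98, -0.087, 0.179, 0.015]
contact_force: [8.2, -4.3, 2.5]
gripper_width: 33.0
```

>>> move_arm --pt "-1 2.8 -0.5 1 0 0 0" --pt "0.1 2.8 -0.5 1 0 0 0" --pt "0.1 2.8 -0.5 1 0 0 0" --pt "0.1 2.8 -0.5 1 0 0 0" --pt "0.1 2.8 -0.5 1 0 0 0"

```text
clock: 29.3
position: [611.5, -191.7, 122.5]
ee_rot: [0.981, -0.089, 0.171, 0.015]
contact_force: [0.2, 0.5, -0.5]
gripper_width: 46.9
```

>>> move_arm --pt "0.1 -8 1 22 0 0 0" --pt "0.1 -20 4 56 0 0 0" --pt "0.1 -28 34 70 0 0.067 0.1" --pt "0.1 -34 70 80 0 0.134 0.2" --pt "0.1 -38 110 80 0 0.2 0.3"

```text
clock: 29.72
position: [574.9, -81.6, 207.3]
ee_rot: [0.995, 0.062, 0.076, -0.003]
contact_force: [2.1, -0.1, -0.1]
gripper_width: 47.0
```

```bash
python3 -c "
from dk import *
O=pickle.load(open('B.pkl','rb')); print(O['B'])
plan((507,270.5,200),toolR(.33+np.pi/2))
t=shot('top',(270,140,370,220),8,'pics/e4.png'); 
"
```

```text
[5.07033185e+02 2.70394555e+02 3.45361186e-01]
t 29.72 pos [574.9 -81.6 207.3] jaw -1.447 z [ 0.151  0.014 -0.988] w 47.0 F [ 2.1 -0.1 -0.1] j6 1.55
shift [-67.9 352.1  -7.3] rot [-0.03   0.15   0.205] |rot| 0.26
```

View pics/e4.png

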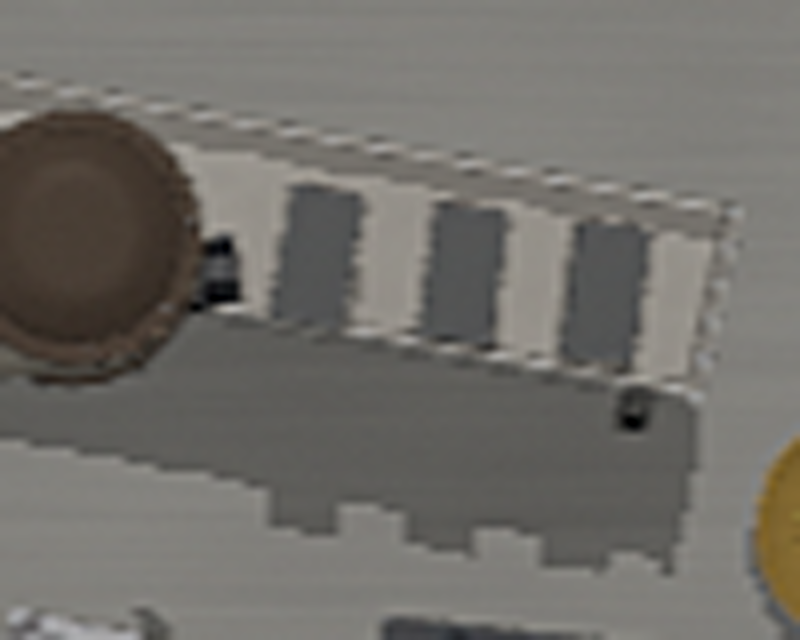

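>>> move_arm --pt "0.1 -9 39 0 -0.006 0.03 0.04" --pt "0.1 -18 78 0 -0.012 0.06 0.08" --pt "0.1 -27 117 0 -0.018 0.09 0.12" --pt "0.1 -34 156 0 -0.024 0.12 0.16" --pt "0.1 -40 195 0 -0.03 0.15 0.205"

```text
clock: 30.18
position: [533.4, 114.5, 203.5]
ee_rot: [0.986, 0.164, -0.003, 0.001]
contact_force: [1.4, -0.5, 0.3]
gripper_width: 47.1
```

>>> move_arm --pt "0.1 -9 39 0 0 0 0" --pt "0.1 -18 78 0 0 0 0" --pt "0.1 -26 117 0 0 0 0" --pt "0.1 -28 156 -15 0 0 0" --pt "0.1 -28 157 -45 0 0 0"

```text
clock: 30.6
position: [508.7, 277.3, 161.7]
ee_rot: [0.986, 0.166, 0.004, -0.002]
contact_force: [1.4, -1.1, -0.8]
gripper_width: 47.1
```

```bash
python3 -c "
from dk import *
plan((507,270.5,107),toolR(.34+np.pi/2))
s=shot('scene',(300,180,440,260),5.5,'pics/f2.png')
"
```

```text
t 30.6 pos [508.7 277.3 161.7] jaw -1.237 z [ 0.006  0.005 -1.   ] w 47.1 F [ 1.4 -1.1 -0.8] j6 1.13
shift [ -1.7  -6.8 -54.7] rot [-0.005  0.006  0.006] |rot| 0.01
```

View pics/f2.png

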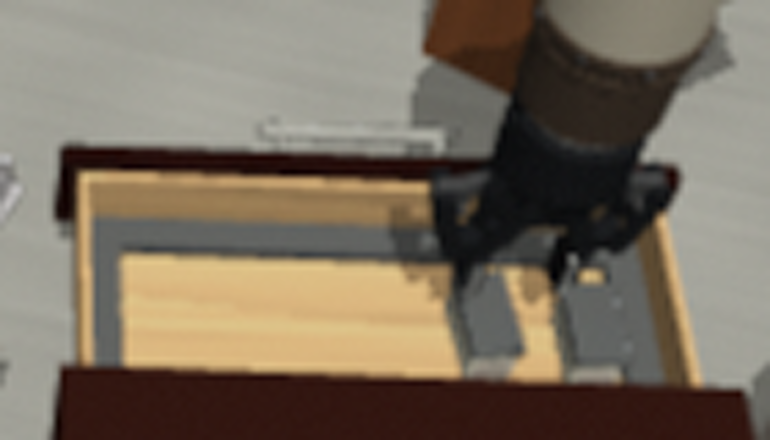

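>>> move_arm --pt "0.1 0 0 -5 0 0 0" --pt "0.1 0 0 -5 0 0 0" --pt "0.1 0 0 -5 0 0 0"

```text
clock: 30.9
position: [507.7, 269.4, 154.8]
ee_rot: [0.987, 0.162, -0.001, 0.0]
contact_force: [0.5, -0.2, 0.4]
gripper_width: 47.0
```

```bash
python3 -c "
from dk import *
plan((507,270.5,107),toolR(.34+np.pi/2))
s=shot('scene',(300,180,440,260),5.5,'pics/f3.png')
"
```

```text
t 30.9 pos [507.7 269.4 154.8] jaw -1.244 z [-0.001 -0.001 -1.   ] w 47.0 F [ 0.5 -0.2  0.4] j6 1.13
shift [ -0.7   1.1 -47.8] rot [ 0.001 -0.001  0.014] |rot| 0.01
```

View pics/f3.png

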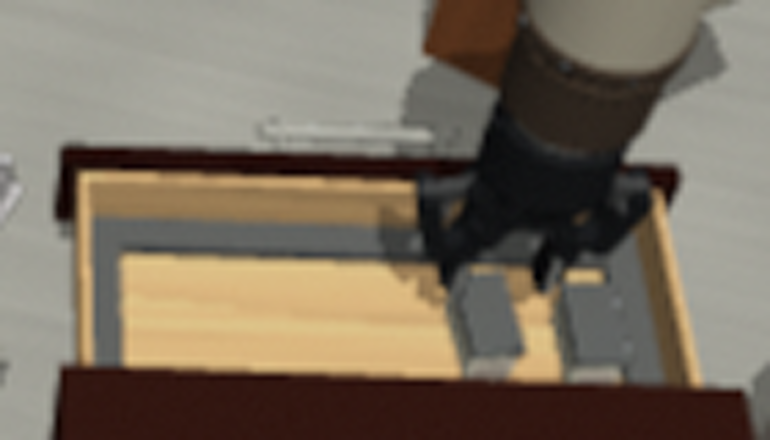

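>>> move_arm --pt "0.1 0 -1 -15 0 0 0.01" --pt "0.1 0 -1.5 -30 0 0 0.01" --pt "0.1 0 -1.5 -42 0 0 0.01" --pt "0.1 0 -1.5 -48 0 0 0.01" --pt "0.1 0 -1.5 -48 0 0 0.01"

```text
clock: 31.37
position: [507.2, 267.8, 105.9]
ee_rot: [0.986, 0.167, -0.001, 0.001]
contact_force: [0.1, -0.8, -1.3]
gripper_width: 47.0
```

>>> move_arm --pt "-1 0 0 0 0 0 0" --pt "-1 0 0 0 0 0 0" --pt "-1 0 0 0 0 0 0" --pt "-1 0 0 0 0 0 0"

```text
clock: 31.7
position: [508.1, 269.2, 107.6]
ee_rot: [0.986, 0.168, 0.0, -0.0]
contact_force: [-0.6, -0.1, 4.3]
gripper_width: 33.0
```

>>> move_arm --pt "-1 0 0 20 0 0 0" --pt "-1 0 0 45 0 0 0" --pt "-1 0 0 80 0 0 0" --pt "-1 0 0 110 0 0 0" --pt "-1 0 0 110 0 0 0"

```text
clock: 32.12
position: [510.2, 270.7, 223.4]
ee_rot: [0.986, 0.169, 0.005, -0.002]
contact_force: [1.0, 0.3, 0.1]
gripper_width: 32.9
```

```bash
python3 -c "
from dk import *
hover(64,60,34)
"
```

```text
t 32.12 pos [510.2 270.7 223.4] jaw -1.232 z [ 0.009  0.006 -1.   ] w 32.9 F [1.  0.3 0.1] j6 1.14
shift [ 105.7 -397.6  -55.4] rot [ 0.025 -0.341 -0.512] |rot| 0.62
tcp in deck [-111.   436.6  171.7]
```

>>> move_arm --pt "-1 10 -38 5 0.005 -0.068 -0.102" --pt "-1 20 -76 5 0.01 -0.136 -0.205" --pt "-1 30 -114 5 0.015 -0.205 -0.307" --pt "-1 40 -152 5 0.02 -0.273 -0.41" --pt "-1 50 -190 5 0.025 -0.341 -0.512"

```text
clock: 32.53
position: [556.8, 77.3, 221.3]
ee_rot: [0.981, -0.091, 0.168, 0.016]
contact_force: [1.5, -1.4, -1.8]
gripper_width: 33.1
```

>>> move_arm --pt "-1 10 -40 0 0 0 0" --pt "-1 20 -80 -5 0 0 0" --pt "-1 30 -120 -10 0 0 0" --pt "-1 40 -158 -25 0 0 0" --pt "-1 50 -195 -40 0 0 0"

```text
clock: 32.95
position: [607.2, -118.2, 181.3]
ee_rot: [0.982, -0.089, 0.167, 0.016]
contact_force: [0.4, 2.6, -1.0]
gripper_width: 32.6
```

>>> move_arm --pt "-1 3 -4 0 0 -0.01 0" --pt "-1 6 -8 -2 0 -0.01 0" --pt "-1 6 -8 -6 0 -0.01 0" --pt "-1 6 -8 -6 0 -0.01 0"

```text
clock: 33.28
position: [612.7, -123.6, 174.3]
ee_rot: [0.981, -0.088, 0.171, 0.016]
contact_force: [-0.4, 0.7, -1.2]
gripper_width: 33.0
```

```bash
python3 -c "
from dk import *
hover(64,22,34)
"
```

```text
t 33.28 pos [ 612.7 -123.6  174.3] jaw 1.391 z [ 0.332 -0.061 -0.941] w 33.0 F [-0.4  0.7 -1.2] j6 1.15
shift [ 16.   -5.6 -42. ] rot [-0.    -0.005  0.002] |rot| 0.0
tcp in deck [32.6 66.6 67.2]
```

>>> move_arm --pt "-1 5 -3 -10 0 -0.005 0" --pt "-1 10 -5 -25 0 -0.005 0" --pt "-1 14 -5 -37 0 -0.005 0" --pt "-1 16 -5 -42 0 -0.005 0" --pt "-1 16 -5 -42 0 -0.005 0"

```text
clock: 33.7
position: [628.7, -127.9, 132.0]
ee_rot: [0.981, -0.088, 0.173, 0.015]
contact_force: [-0.1, -0.7, -1.4]
gripper_width: 33.0
```

>>> move_arm --pt "-1 0 0 0 0 0 0" --pt "-1 0 0 0 0 0 0"

```text
clock: 33.87
position: [629.7, -128.5, 134.3]
ee_rot: [0.981, -0.088, 0.175, 0.015]
contact_force: [-0.6, -0.1, -1.2]
gripper_width: 32.8
```

```bash
python3 -c "
from dk import *
hover(64,17,34)
"
```

```text
t 33.87 pos [ 629.7 -128.5  134.3] jaw 1.392 z [ 0.34  -0.061 -0.938] w 32.8 F [-0.6 -0.1 -1.2] j6 1.13
shift [ 0.7 -1.  -6.7] rot [-0.     0.004  0.001] |rot| 0.0
tcp in deck [35.5 64.8 23.6]
```

>>> move_arm --pt "-1 0.7 -1 -2 0 0 0" --pt "-1 1.3 -1 -4 0 0 0" --pt "-1 2 -1 -6 0 0 0" --pt "-1 2 -1 -6 0 0 0"

```text
clock: 34.2
position: [631.0, -130.4, 126.7]
ee_rot: [0.981, -0.089, 0.174, 0.015]
contact_force: [0.2, -0.0, -1.0]
gripper_width: 33.0
```

>>> move_arm --pt "-1 0.5 0 -1.5 0 0 0" --pt "-1 0.5 0 -1.5 0 0 0" --pt "-1 0.5 0 -1.5 0 0 0"

```text
clock: 34.45
position: [631.4, -130.4, 126.4]
ee_rot: [0.981, -0.089, 0.174, 0.016]
contact_force: [-5.0, 1.9, 5.8]
gripper_width: 33.0
```

Contact. Ease off 0.8 mm, then slide downslope to the lip.

>>> move_arm --pt "-1 -0.3 0 0.8 0 0 0" --pt "-1 -1.2 0.2 0.5 0 0 0" --pt "-1 -2.1 0.3 0.1 0 0 0" --pt "-1 -3 0.5 -0.2 0 0 0" --pt "-1 -3 0.5 -0.2 0 0 0"

```text
clock: 34.87
position: [629.0, -129.7, 125.5]
ee_rot: [0.981, -0.089, 0.174, 0.015]
contact_force: [0.6, -1.0, -0.4]
gripper_width: 32.9
```

>>> move_arm --pt "-1 -0.9 0.2 -0.3 0 0 0" --pt "-1 -1.8 0.3 -0.7 0 0 0" --pt "-1 -1.8 0.3 -0.7 0 0 0"

```text
clock: 35.12
position: [626.9, -129.4, 124.7]
ee_rot: [0.981, -0.089, 0.174, 0.015]
contact_force: [-0.5, 0.5, 1.7]
gripper_width: 33.2
```

>>> move_arm --pt "-1 -0.9 0.2 -0.3 0 0 0" --pt "-1 -1.8 0.3 -0.7 0 0 0" --pt "-1 -1.8 0.3 -0.7 0 0 0"

```text
clock: 35.37
position: [626.6, -129.2, 124.8]
ee_rot: [0.98, -0.088, 0.176, 0.015]
contact_force: [3.1, -2.5, -0.6]
gripper_width: 32.8
```

```bash
python3 -c "
from dk import *
hover(64,17,34)
"
```

```text
t 35.37 pos [ 626.6 -129.2  124.8] jaw 1.392 z [ 0.342 -0.061 -0.938] w 32.8 F [ 3.1 -2.5 -0.6] j6 1.11
shift [ 3.8 -0.3  2.8] rot [0.    0.006 0.001] |rot| 0.01
tcp in deck [29.5 63.6 15.7]
```

>>> move_arm --pt "-1 1 -0.2 0 0 0 0" --pt "0.1 1 -0.2 0 0 0 0" --pt "0.1 1 -0.2 0 0 0 0" --pt "0.1 1 -0.2 0 0 0 0" --pt "0.1 1 -0.2 0.5 0 0 0"

```text
clock: 35.78
position: [625.3, -129.4, 123.8]
ee_rot: [0.981, -0.089, 0.173, 0.016]
contact_force: [0.2, -0.1, 0.1]
gripper_width: 46.6
```

>>> move_arm --pt "0.1 -8 1 22 0 0 0" --pt "0.1 -20 4 56 0 0 0" --pt "0.1 -30 34 70 0 0.067 0.1" --pt "0.1 -42 70 85 0 0.134 0.2" --pt "0.1 -54 106 85 0 0.2 0.3"

```text
clock: 36.2
position: [573.0, -22.4, 214.0]
ee_rot: [0.995, 0.063, 0.078, -0.003]
contact_force: [1.3, 0.3, -0.0]
gripper_width: 47.2
```

```bash
python3 -c "
from dk import *
O=pickle.load(open('B.pkl','rb')); print(O['A'])
plan((495,332,200),toolR(.28+np.pi/2))
t=shot('top',(250,130,370,220),6.6,'pics/f4.png'); crop(t,130,170,230,240,7,'pics/f5.png'); pickle.dump(t,open('P3.pkl','wb'))
"
```

```text
[4.94804471e+02 3.32862750e+02 2.69112732e-01]
t 36.2 pos [573.  -22.4 214. ] jaw -1.445 z [ 0.155  0.015 -0.988] w 47.2 F [ 1.3  0.3 -0. ] j6 1.42
shift [-78.  354.4 -14. ] rot [-0.027  0.154  0.154] |rot| 0.22
```

View pics/f4.png

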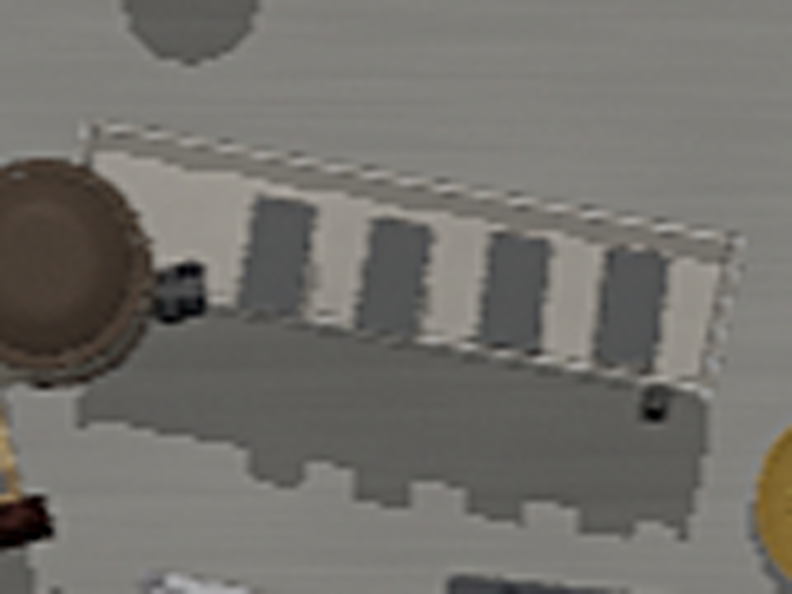

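View pics/f5.png

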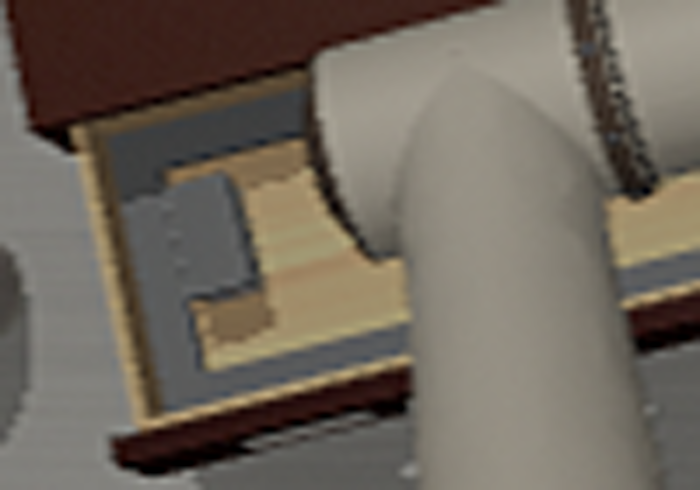

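```bash
python3 -c "
from dk import *
t=pickle.load(open('P3.pkl','rb')); c=lambda X,Y:(130+X/7-.5,170+Y/7-.5); cab=F['cab']
q,r=fit([(t,(30,-17,130),c(230,172)),(t,(-30,-17,130),c(258,287)),(t,(-30,17,130),c(190,298))],[495,330,.3]); print(q,np.abs(r).max())
dd=q[:2]-cab[:2];a=cab[2];print(dd@[np.cos(a),np.sin(a)],dd@[-np.sin(a),np.cos(a)])
s=shot('scene',(380,200,440,260),9,'pics/f6.png'); pickle.dump(s,open('P4.pkl','wb'))
"
```

```text
[4.94441823e+02 3.34846144e+02 2.55735126e-01] 0.5009411876374372
-152.59197954944977 130.7160518660856
```

View pics/f6.png

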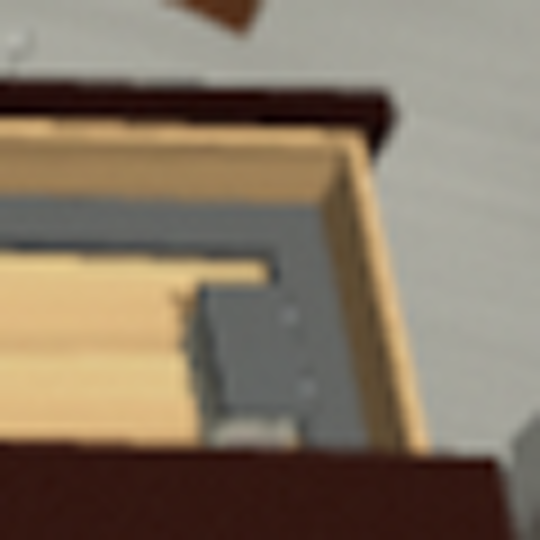

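>>> move_arm --pt "0.1 -9 38 0 -0.006 0.03 0.03" --pt "0.1 -18 76 0 -0.012 0.06 0.06" --pt "0.1 -27 114 0 -0.018 0.09 0.09" --pt "0.1 -36 152 0 -0.024 0.12 0.12" --pt "0.1 -45 190 0 -0.027 0.154 0.14"

```text
clock: 36.72
position: [525.8, 167.5, 209.0]
ee_rot: [0.991, 0.131, -0.003, 0.002]
contact_force: [1.4, -0.1, 0.1]
gripper_width: 46.7
```

>>> move_arm --pt "0.1 -9 39 0 0 0 0" --pt "0.1 -18 78 0 0 0 0" --pt "0.1 -27 117 0 0 0 0" --pt "0.1 -33 150 -10 0 0 0" --pt "0.1 -33 166 -35 0 0 0"

```text
clock: 37.13
position: [494.8, 337.2, 177.0]
ee_rot: [0.991, 0.132, 0.001, -0.001]
contact_force: [0.6, -0.1, 0.6]
gripper_width: 46.7
```

>>> move_arm --pt "0.1 0 0 -15 0 0 0" --pt "0.1 0 0 -15 0 0 0" --pt "0.1 0 0 -15 0 0 0" --pt "0.1 0 0 -15 0 0 0"

```text
clock: 37.47
position: [494.8, 332.2, 160.3]
ee_rot: [0.991, 0.13, -0.001, 0.001]
contact_force: [-0.1, -0.2, 0.7]
gripper_width: 47.0
```

```bash
python3 -c "
from dk import *
plan((494.5,334,107),toolR(.26+np.pi/2))
s=shot('scene',(360,190,440,260),8,'pics/g1.png');t=shot('top',(130,170,230,240),7,'pics/g2.png')
"
```

```text
t 37.47 pos [494.8 332.2 160.3] jaw -1.309 z [-0.003 -0.003 -1.   ] w 47.0 F [-0.1 -0.2  0.7] j6 0.97
shift [ -0.3   1.8 -53.3] rot [ 0.003 -0.003 -0.001] |rot| 0.0
```

View pics/g1.png

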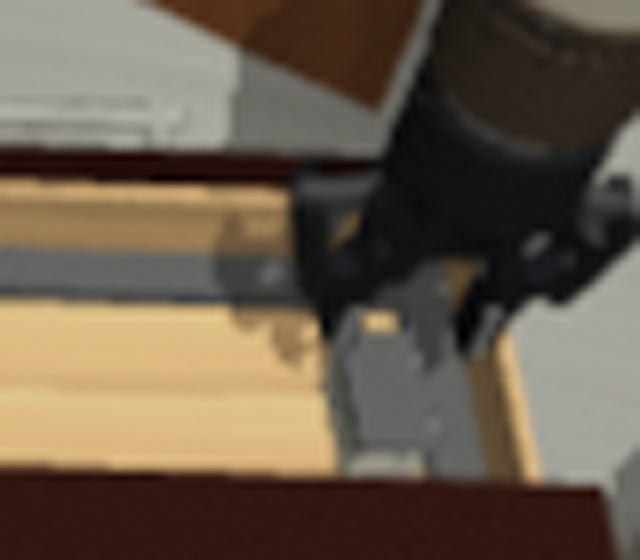

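View pics/g2.png

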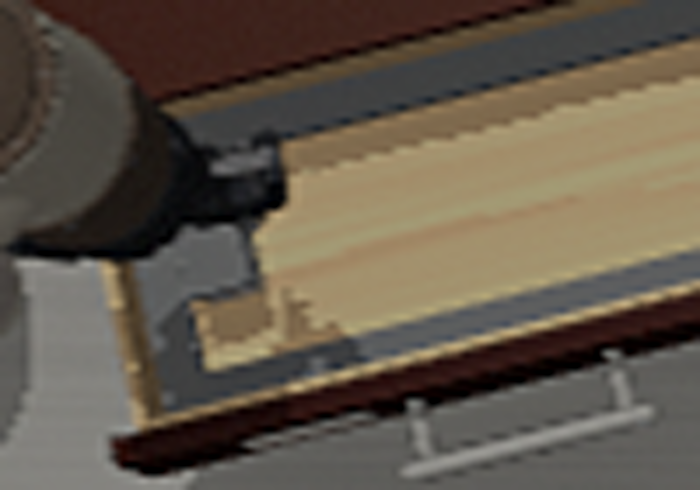

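>>> move_arm --pt "0.1 0 1 -12 0 0 0" --pt "0.1 0 1 -24 0 0 0" --pt "0.1 0 1 -34 0 0 0"

```text
clock: 37.82
position: [494.7, 333.4, 126.2]
ee_rot: [0.991, 0.13, -0.001, 0.001]
contact_force: [-0.4, -0.4, 0.4]
gripper_width: 46.7
```

>>> move_arm --pt "0.1 0 0 -8 0 0 0" --pt "0.1 0 0 -15 0 0 0" --pt "0.1 0 0 -20 0 0 0" --pt "0.1 0 0 -20 0 0 0"

```text
clock: 38.15
position: [493.8, 333.2, 104.4]
ee_rot: [0.991, 0.131, -0.003, 0.002]
contact_force: [0.1, 0.7, 0.6]
gripper_width: 47.2
```

```bash
python3 -c "
from dk import *
plan((494.5,334,107),toolR(.26+np.pi/2))
s=shot('scene',(360,190,440,260),8,'pics/g3.png')
"
```

```text
t 38.15 pos [493.8 333.2 104.4] jaw -1.309 z [-0.005 -0.005 -1.   ] w 47.2 F [0.1 0.7 0.6] j6 0.97
shift [0.7 0.8 2.6] rot [ 0.005 -0.005 -0.002] |rot| 0.01
```

View pics/g3.png

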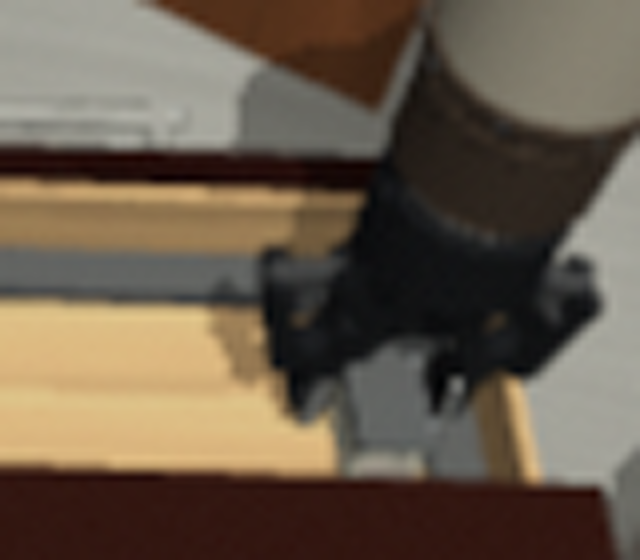

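>>> move_arm --pt "-1 0 0 1 0 0 0" --pt "-1 0 0 1 0 0 0" --pt "-1 0 0 1 0 0 0" --pt "-1 0 0 1 0 0 0"

```text
clock: 38.53
position: [494.4, 334.1, 107.2]
ee_rot: [0.991, 0.131, -0.001, 0.001]
contact_force: [-0.3, -0.3, 0.8]
gripper_width: 32.8
```

>>> move_arm --pt "-1 0 0 20 0 0 0" --pt "-1 0 0 45 0 0 0" --pt "-1 0 0 80 0 0 0" --pt "-1 0 0 113 0 0 0" --pt "-1 0 0 113 0 0 0"

```text
clock: 38.95
position: [497.2, 335.9, 227.6]
ee_rot: [0.991, 0.131, 0.004, -0.002]
contact_force: [0.5, 1.0, 0.5]
gripper_width: 32.6
```

```bash
python3 -c "
from dk import *
hover(128,65,35)
s=shot('scene',(340,150,440,240),6,'pics/g4.png')
"
```

```text
t 38.95 pos [497.2 335.9 227.6] jaw -1.307 z [ 0.008  0.005 -1.   ] w 32.6 F [0.5 1.  0.5] j6 0.97
shift [ 129.2 -399.7  -54.5] rot [ 0.012 -0.343 -0.438] |rot| 0.56
tcp in deck [-132.4  498.5  183.9]
```

View pics/g4.png

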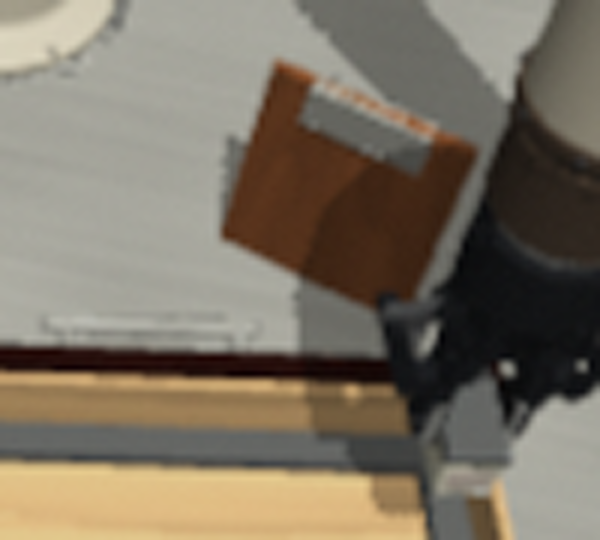

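>>> move_arm --pt "-1 12 -38 5 0.002 -0.07 -0.088" --pt "-1 24 -76 5 0.005 -0.137 -0.175" --pt "-1 36 -114 5 0.007 -0.206 -0.263" --pt "-1 48 -152 5 0.01 -0.274 -0.35" --pt "-1 60 -190 5 0.012 -0.343 -0.438"

```text
clock: 39.42
position: [553.5, 141.9, 223.8]
ee_rot: [0.982, -0.091, 0.167, 0.017]
contact_force: [0.8, -1.5, -0.1]
gripper_width: 32.8
```

>>> move_arm --pt "-1 13 -38 0 0 0 0" --pt "-1 26 -76 0 0 0 0" --pt "-1 39 -114 -5 0 0 0" --pt "-1 52 -152 -15 0 0 0" --pt "-1 63 -190 -35 0 0 0"

```text
clock: 39.83
position: [617.7, -45.8, 191.7]
ee_rot: [0.982, -0.089, 0.168, 0.017]
contact_force: [1.0, 0.4, -1.6]
gripper_width: 32.6
```

>>> move_arm --pt "-1 3 -7 -5 0 -0.01 0" --pt "-1 6 -14 -10 0 -0.01 0" --pt "-1 6 -14 -10 0 -0.01 0" --pt "-1 6 -14 -10 0 -0.01 0"

```text
clock: 40.17
position: [622.2, -57.9, 180.2]
ee_rot: [0.981, -0.089, 0.171, 0.017]
contact_force: [-0.1, 0.6, -0.2]
gripper_width: 32.8
```

```bash
python3 -c "
from dk import *
hover(128,22,34.5)
"
```

```text
t 40.17 pos [622.2 -57.9 180.2] jaw 1.39 z [ 0.332 -0.064 -0.941] w 32.8 F [-0.1  0.6 -0.2] j6 0.97
shift [ 18.3  -8.4 -47.7] rot [ 0.002 -0.005  0.003] |rot| 0.01
tcp in deck [ 32.5 133.1  73.5]
```

>>> move_arm --pt "-1 5 -6 -10 0 -0.005 0" --pt "-1 10 -8 -25 0 -0.005 0" --pt "-1 15 -8 -38 0 -0.005 0" --pt "-1 18 -8 -47 0 -0.005 0" --pt "-1 18 -8 -47 0 -0.005 0"

```text
clock: 40.58
position: [639.8, -65.0, 132.0]
ee_rot: [0.981, -0.088, 0.172, 0.017]
contact_force: [-0.4, -0.6, -0.6]
gripper_width: 32.7
```

>>> move_arm --pt "-1 0 0 0 0 0 0" --pt "-1 0 0 0 0 0 0"

```text
clock: 40.75
position: [640.9, -65.3, 134.8]
ee_rot: [0.981, -0.088, 0.175, 0.016]
contact_force: [-0.1, 0.1, -0.4]
gripper_width: 32.7
```

```bash
python3 -c "
from dk import *
hover(128,17,34.5)
"
```

```text
t 40.75 pos [640.9 -65.3 134.8] jaw 1.391 z [ 0.339 -0.063 -0.939] w 32.7 F [-0.1  0.1 -0.4] j6 0.93
shift [ 1.2 -1.3 -7. ] rot [0.002 0.003 0.002] |rot| 0.0
tcp in deck [ 35.5 129.1  24.1]
```

>>> move_arm --pt "-1 0.7 -1 -2 0 0 0" --pt "-1 1.3 -1 -4 0 0 0" --pt "-1 2 -1 -6.5 0 0 0" --pt "-1 2 -1 -6.5 0 0 0"

```text
clock: 41.08
position: [642.2, -67.2, 126.8]
ee_rot: [0.981, -0.089, 0.173, 0.017]
contact_force: [-0.3, -0.6, -1.1]
gripper_width: 32.9
```

>>> move_arm --pt "-1 0.5 0 -1.5 0 0 0" --pt "-1 0.5 0 -1.5 0 0 0" --pt "-1 0.5 0 -1.5 0 0 0"

```text
clock: 41.33
position: [642.9, -67.2, 126.1]
ee_rot: [0.981, -0.089, 0.174, 0.017]
contact_force: [-2.6, -0.0, 2.4]
gripper_width: 32.9
```

>>> move_arm --pt "-1 -0.9 0.2 -0.2 0 0 0" --pt "-1 -1.8 0.3 -0.5 0 0 0" --pt "-1 -2.8 0.5 -0.9 0 0 0" --pt "-1 -3.7 0.7 -1.2 0 0 0" --pt "-1 -3.7 0.7 -1.2 0 0 0"

```text
clock: 41.75
position: [639.7, -66.1, 125.0]
ee_rot: [0.981, -0.089, 0.174, 0.016]
contact_force: [0.8, -0.4, 2.9]
gripper_width: 32.9
```

>>> move_arm --pt "-1 -0.9 0.2 -0.3 0 0 0" --pt "-1 -1.8 0.3 -0.7 0 0 0" --pt "-1 -1.8 0.3 -0.7 0 0 0"

```text
clock: 42.0
position: [637.9, -65.9, 124.3]
ee_rot: [0.981, -0.089, 0.174, 0.016]
contact_force: [-0.2, 0.1, 3.2]
gripper_width: 33.1
```

>>> move_arm --pt "-1 -0.9 0.2 -0.3 0 0 0" --pt "-1 -1.8 0.3 -0.7 0 0 0" --pt "-1 -1.8 0.3 -0.7 0 0 0"

```text
clock: 42.25
position: [637.1, -65.7, 124.1]
ee_rot: [0.98, -0.089, 0.175, 0.016]
contact_force: [3.3, -2.0, 1.9]
gripper_width: 33.3
```

```bash
python3 -c "
from dk import *
hover(128,17,34)
"
```

```text
t 42.25 pos [637.1 -65.7 124.1] jaw 1.39 z [ 0.341 -0.063 -0.938] w 33.3 F [ 3.3 -2.   1.9] j6 0.9
shift [ 4.6 -0.8  3.5] rot [0.002 0.005 0.002] |rot| 0.01
tcp in deck [ 28.4 128.   15.3]
```

>>> move_arm --pt "-1 0.9 -0.2 0.3 0 0 0" --pt "0.1 0.9 -0.2 0.3 0 0 0" --pt "0.1 0.9 -0.2 0.3 0 0 0" --pt "0.1 0.9 -0.2 0.3 0 0 0" --pt "0.1 0.9 -0.2 0.5 0 0 0"

```text
clock: 42.67
position: [635.3, -66.2, 122.4]
ee_rot: [0.981, -0.089, 0.172, 0.017]
contact_force: [-0.4, -0.0, -0.8]
gripper_width: 47.0
```

>>> move_arm --pt "0.1 -8 1 22 0 0 0" --pt "0.1 -20 4 56 0 0 0" --pt "0.1 -50 10 70 0 0.1 0" --pt "0.1 -85 20 80 0 0.2 0" --pt "0.1 -120 30 80 0 0.3 0"

```text
clock: 43.08
position: [516.2, -35.3, 206.7]
ee_rot: [0.996, -0.085, 0.025, 0.029]
contact_force: [0.6, 0.1, 0.1]
gripper_width: 47.1
```

>>> move_arm --pt "-0.4 -36 12 0 0 0.04 -0.12" --pt "-0.4 -72 24 0 0 0.04 -0.24" --pt "-0.4 -108 36 0 0 0.04 -0.36" --pt "-0.4 -120 60 0 0 0.04 -0.48" --pt "-0.4 -130 90 0 0 0.04 -0.6"

```text
clock: 43.5
position: [384.2, 52.2, 203.4]
ee_rot: [0.926, -0.376, -0.005, 0.038]
contact_force: [0.6, 0.4, 0.6]
gripper_width: 25.8
```

```bash
python3 -c "
from dk import *
plan((392.5,169.5,180),toolR(.252))
t=shot('top',(250,130,370,220),6.6,'pics/h1.png'); s=shot('scene',(170,160,310,275),5.7,'pics/h2.png'); pickle.dump((t,s),open('P5.pkl','wb')); crop(t,110,100,270,220,5,'pics/h3.png')
"
```

```text
t 43.5 pos [384.2  52.2 203.4] jaw 0.798 z [-0.038 -0.067 -0.997] w 25.8 F [0.6 0.4 0.6] j6 0.19
shift [  8.3 117.3 -23.4] rot [ 0.055 -0.055 -0.546] |rot| 0.55
```

View pics/h1.png

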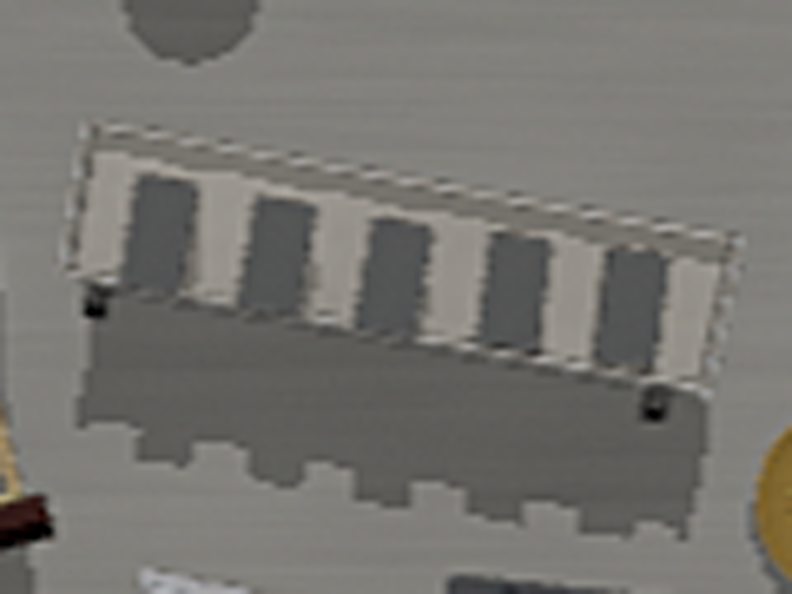

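View pics/h2.png

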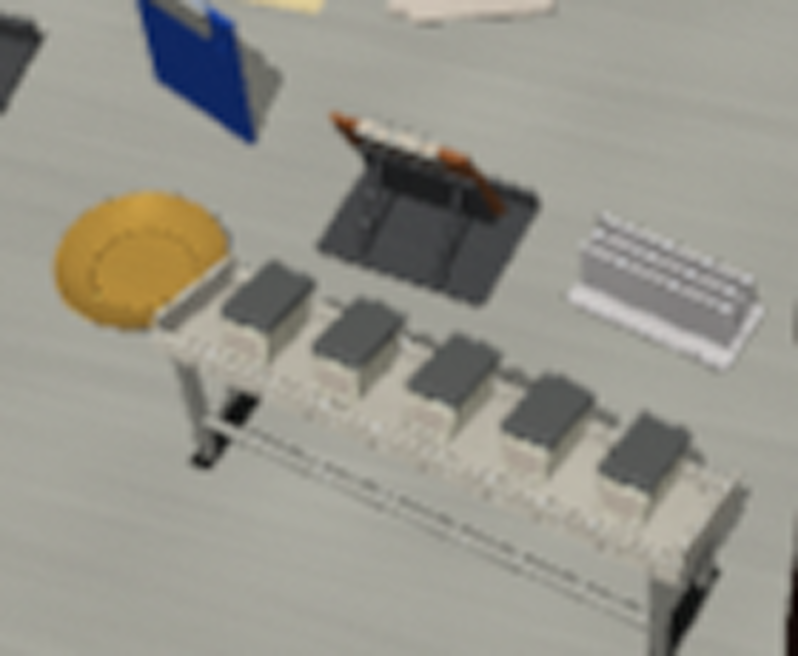

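View pics/h3.png

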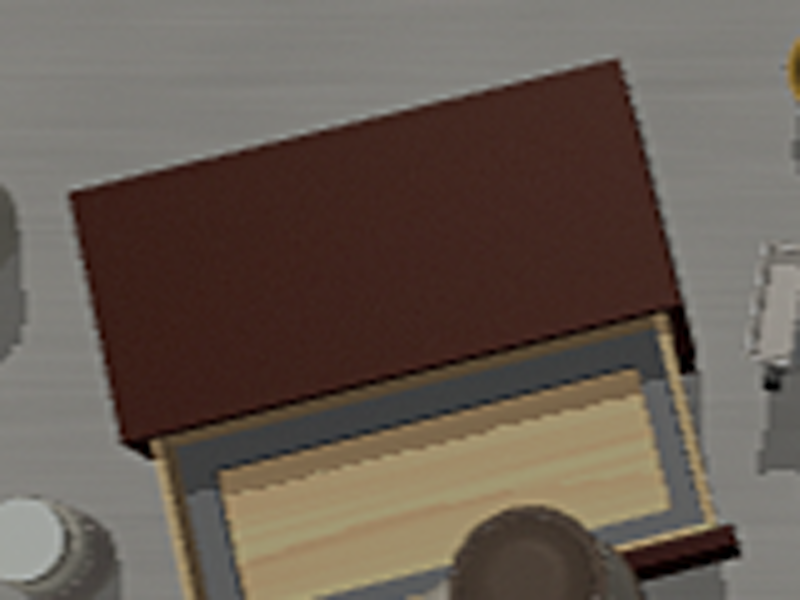

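>>> move_arm --pt "-0.4 -10 20 0 0.01 -0.01 -0.11" --pt "-0.4 -10 45 0 0.02 -0.02 -0.22" --pt "-0.4 0 70 0 0.035 -0.035 -0.33" --pt "-0.4 8 100 0 0.045 -0.045 -0.44" --pt "-0.4 8 117 0 0.055 -0.055 -0.546"

```text
clock: 44.02
position: [396.2, 171.8, 203.5]
ee_rot: [0.791, -0.611, 0.001, -0.001]
contact_force: [0.9, 0.3, 0.9]
gripper_width: 25.5
```

>>> move_arm --pt "-0.4 0 0 -10 0 0 0" --pt "-0.4 0 0 -20 0 0 0" --pt "-0.4 0 0 -20 0 0 0" --pt "-0.4 0 0 -20 0 0 0"

```text
clock: 44.35
position: [394.7, 169.1, 183.0]
ee_rot: [0.793, -0.61, 0.001, 0.001]
contact_force: [0.7, -1.7, 0.5]
gripper_width: 26.0
```

```bash
python3 -c "
from dk import *
plan((392.5,169.5,108),toolR(.252))
t=shot('top',(160,190,240,260),8,'pics/i1.png')
"
```

```text
t 44.35 pos [394.7 169.1 183. ] jaw 0.26 z [ 0.    -0.002 -1.   ] w 26.0 F [ 0.7 -1.7  0.5] j6 -0.53
shift [ -2.2   0.4 -75. ] rot [ 0.002  0.    -0.008] |rot| 0.01
```

View pics/i1.png

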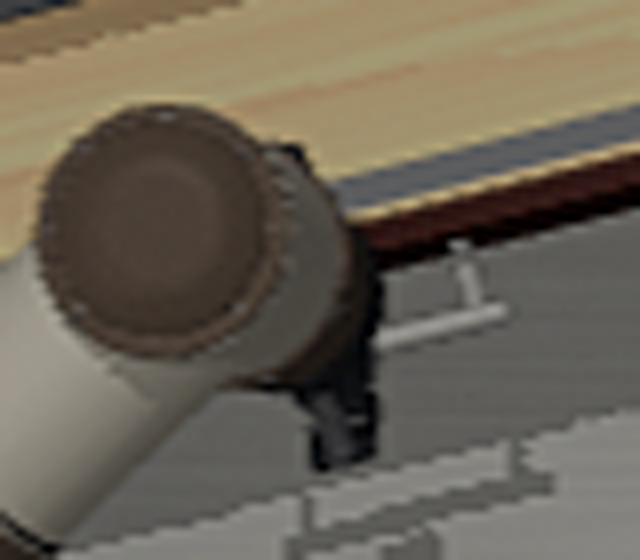

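>>> move_arm --pt "-0.4 -2 0 -20 0 0 -0.008" --pt "-0.4 -2 0 -40 0 0 -0.008" --pt "-0.4 -2 0 -60 0 0 -0.008" --pt "-0.4 -2 0 -74 0 0 -0.008" --pt "-0.4 -2 0 -74 0 0 -0.008"

```text
clock: 44.82
position: [393.9, 169.7, 109.3]
ee_rot: [0.79, -0.612, 0.001, -0.0]
contact_force: [0.4, -1.2, 0.5]
gripper_width: 25.8
```

>>> move_arm --pt "-1 0 0 0 0 0 0" --pt "-1 0 0 0 0 0 0" --pt "-1 0 0 0 0 0 0" --pt "-1 0 0 0 0 0 0"

```text
clock: 45.15
position: [393.4, 169.8, 110.1]
ee_rot: [0.79, -0.613, 0.001, -0.001]
contact_force: [1.4, -0.3, 1.1]
gripper_width: 8.9
```

>>> move_arm --pt "-1 14 3.5 0 0 0 0" --pt "-1 38 9.5 0 0 0 0" --pt "-1 62 16 0 0 0 0" --pt "-1 86 22 0 0 0 0" --pt "-1 110 28 0 0 0 0"

```text
clock: 45.57
position: [503.8, 198.9, 110.2]
ee_rot: [0.79, -0.613, 0.0, -0.001]
contact_force: [-3.8, 5.0, 3.7]
gripper_width: 8.7
```

>>> move_arm --pt "-1 12 3 0 0 0 0" --pt "-1 24 6 0 0 0 0" --pt "-1 34 9 0 0 0 0" --pt "-1 39 10 0 0 0 0" --pt "-1 39 10 0 0 0 0"

```text
clock: 45.98
position: [543.6, 209.5, 110.2]
ee_rot: [0.79, -0.613, 0.001, -0.002]
contact_force: [0.2, 5.4, 1.7]
gripper_width: 8.8
```

```bash
python3 -c "
from dk import *
plan((544,212.7,108),toolR(.252))"
```

```text
t 45.98 pos [543.6 209.5 110.2] jaw 0.252 z [ 0.005  0.002 -1.   ] w 8.8 F [0.2 5.4 1.7] j6 -0.4
shift [ 0.4  3.2 -2.2] rot [-0.002  0.005  0.   ] |rot| 0.01
```

Push further until the stop is felt.

>>> move_arm --pt "-1 2 0.5 0 0 0 0" --pt "-1 4 1 0 0 0 0" --pt "-1 4 1 0 0 0 0"

```text
clock: 46.23
position: [545.3, 209.9, 110.2]
ee_rot: [0.79, -0.613, 0.0, -0.001]
contact_force: [-3.2, 6.4, 3.7]
gripper_width: 8.7
```

>>> move_arm --pt "-1 2 0.5 0 0 0 0" --pt "-1 3 0.8 0 0 0 0" --pt "-1 3 0.8 0 0 0 0"

```text
clock: 46.48
position: [545.3, 209.9, 110.1]
ee_rot: [0.79, -0.613, -0.001, 0.002]
contact_force: [-10.1, 5.8, 8.7]
gripper_width: 8.8
```

>>> move_arm --pt "-1 -2 -0.5 0 0 0 0" --pt "-0.4 -2 -0.5 0 0 0 0" --pt "-0.4 -2 -0.5 0 0 0 0" --pt "-0.4 -2 -0.5 0 0 0 0" --pt "-0.4 -2 -0.5 0 0 0 0"

```text
clock: 46.9
position: [546.2, 208.4, 109.4]
ee_rot: [0.79, -0.613, 0.0, 0.001]
contact_force: [-2.9, 0.8, 2.4]
gripper_width: 25.9
```

>>> move_arm --pt "-0.4 0 0 20 0 0 0" --pt "-0.4 0 0 45 0 0 0" --pt "-0.4 0 0 80 0 0 0" --pt "-0.4 -30 -10 100 0 0 0" --pt "-0.4 -65 -20 110 0 0 0"

```text
clock: 47.32
position: [484.2, 189.6, 222.1]
ee_rot: [0.79, -0.613, 0.002, -0.003]
contact_force: [-0.7, 0.3, 1.3]
gripper_width: 25.5
```

>>> move_arm --pt "-0.4 -30 -20 0 0 0 0" --pt "-0.4 -60 -45 0 0 0 0" --pt "-0.4 -75 -80 0 0 0 0" --pt "-0.4 -80 -115 0 0 0 0" --pt "-0.4 -80 -115 0 0 0 0"

```text
clock: 47.73
position: [399.3, 69.8, 219.6]
ee_rot: [0.789, -0.614, 0.001, 0.0]
contact_force: [-0.1, -0.9, -0.2]
gripper_width: 25.7
```

```bash
python3 -c "
from dk import *
state()
t=shot('top',(110,100,270,220),5,'pics/j1.png'); crop(t,250,130,400,260,5,'pics/j2.png'); s=shot('scene',(170,160,310,275),5.7,'pics/j3.png'); pickle.dump((t,s),open('P6.pkl','wb'))
"
```

```text
t 47.73 pos [399.3  69.8 219.6] jaw 0.248 z [ 0.001 -0.001 -1.   ] w 25.7 F [-0.1 -0.9 -0.2] j6 -0.33
```

View pics/j1.png

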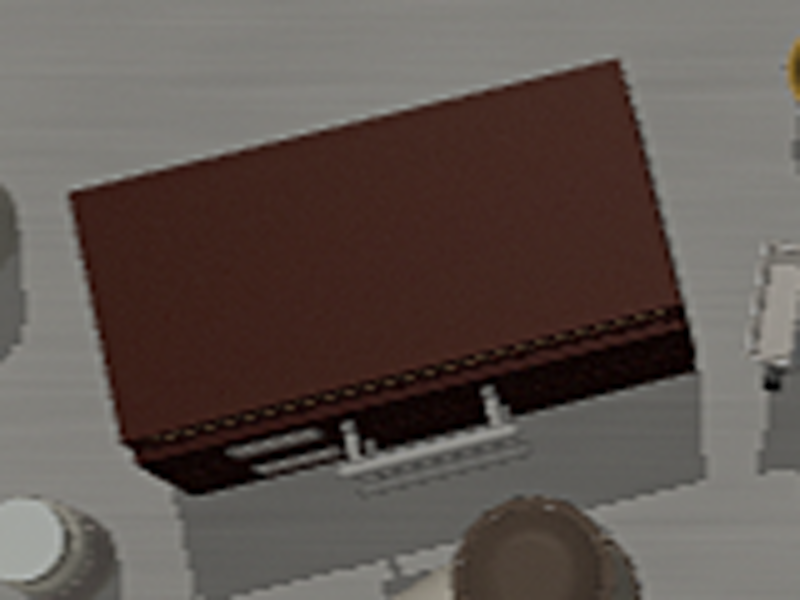

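View pics/j2.png

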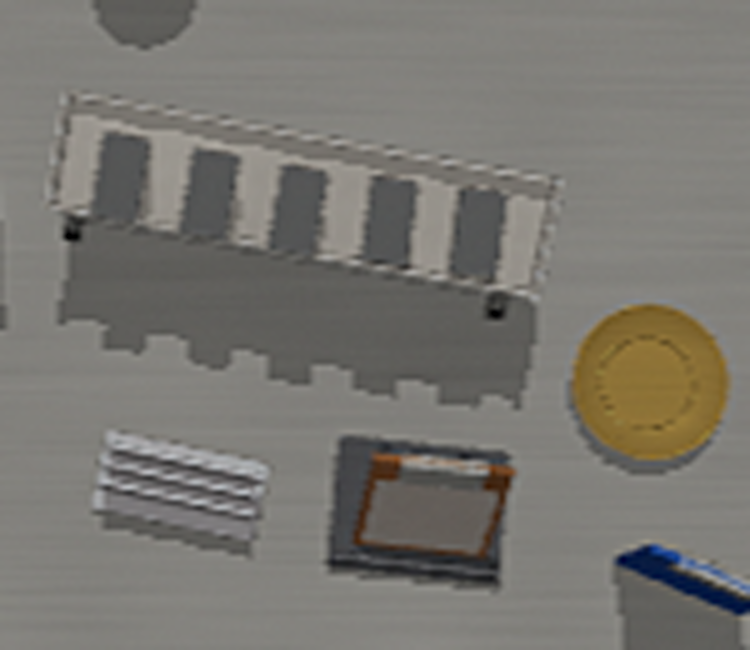

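View pics/j3.png

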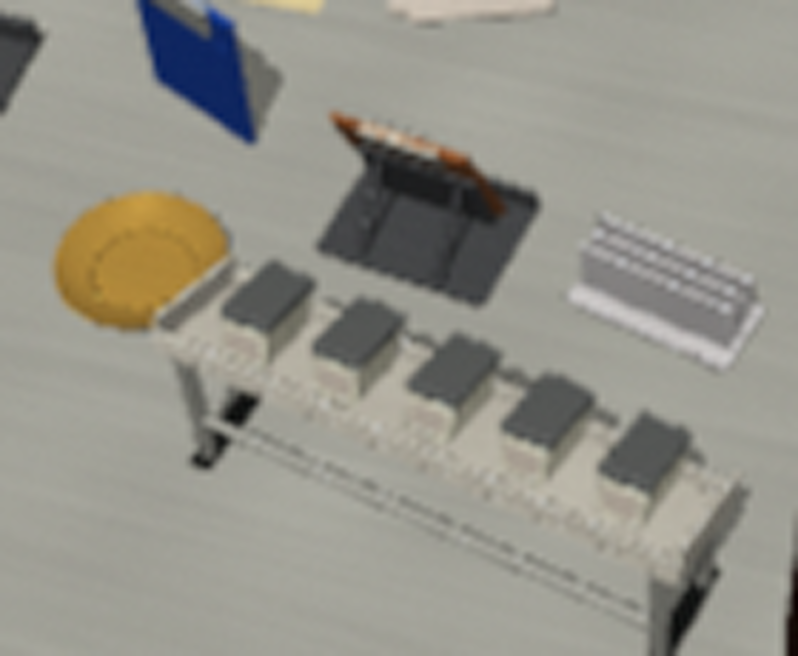

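```bash
python3 -c "
from dk import *
t,s=pickle.load(open('P6.pkl','rb')); t0=pickle.load(open('P0.pkl','rb'))['top']; cab=F['cab']; a=cab[2]
for u in [(340,472),(513,432)]:
    w=ray(t,(110+u[0]/5-.5,100+u[1]/5-.5),126); dd=w[:2]-cab[:2]; print(w.round(1),'cab',round(dd@[np.cos(a),np.sin(a)],1),round(dd@[-np.sin(a),np.cos(a)],1))
crop(t,185,160,245,200,13,'pics/k1.png')
c=lambda X,Y:(250+X/5-.5,130+Y/5-.5)
for v in [[(108,130),(152,138),(138,222),(93,212)],[(196,148),(240,155),(227,238),(182,230)],[(284,164),(328,172),(316,254),(271,247)],[(373,175),(417,183),(407,263),(363,256)],[(459,187),(505,192),(494,280),(452,272)]]:
    boxdeck(t,[c(*u) for u in v])
"
```

```text
[528.9 274.3 126. ] cab -134.4 63.5
[558.7 152.8 126. ] cab -135.9 -61.6
box in deck x,y,yaw,scale [ 3.22170e+01  1.26421e+02 -4.00000e-03  9.80000e-01] maxres 0.27
box in deck x,y,yaw,scale [3.1554e+01 6.2862e+01 1.8000e-02 9.7200e-01] maxres 0.26
box in deck x,y,yaw,scale [31.412 -0.479  0.033  0.969] maxres 0.29
box in deck x,y,yaw,scale [ 3.5998e+01 -6.4004e+01  5.9000e-02  9.4400e-01] maxres 0.32
box in deck x,y,yaw,scale [ 3.77880e+01 -1.25942e+02  8.60000e-02  9.94000e-01] maxres 0.71
```

View pics/k1.png

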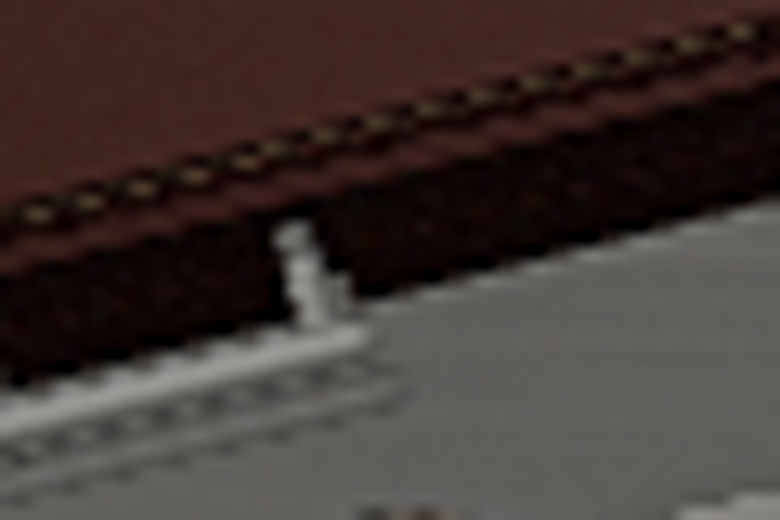

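```bash
python3 -c "
from brd import *
from bench import nets
t,s=pickle.load(open('P6.pkl','rb'))
bfit(t,[(250+X/5-.5,130+Y/5-.5) for X,Y in [(355,543),(487,557),(376,453),(515,468)]])
t0=pickle.load(open('P0.pkl','rb'))['top']
for n in ('pan','jar'):
    print(n,[ (np.round(d['uv'],1),round(d['conf'],2)) for d in nets.tip_of(n,t)[:2]])
d=cv2.absdiff(t['frame'],t0['frame']); print('pan region diff',d[190:225,364:397].mean(),'jar',d[200:225,104:128].mean())
from h import state; state()
"
```

```text
board in easel x,y,yaw,lean [-2.6919e+01 -3.6750e+00 -1.3000e-02  4.0900e-01] res [-0.2 -0.   0.   0.  -0.2  0.   0.3 -0. ]
pan [(array([379.6, 204.9]), 0.67)]
jar [(array([122.6, 210.9]), 0.67)]
pan region diff 1.5806637806637807 jar 1.6733333333333333
t 47.93 pos [402.5  74.2 219.7] jaw 0.251 z [ 0.002 -0.    -1.   ] w 25.5 F [ 0.1  0.6 -0.4] j6 -0.33
```

```bash
python3 -c "
from bench import workorder; print(workorder.job_done())"
```

```text
the job is handed in; nothing more can be done
None
```

The counter is set up and I handed the job in after about 48 s. My last checks showed every condition met, but the interface gives no verdict.

- **Board:** It came out of the sorter and now leans on the 130 mm easel, paper to the front. The last fit put its foot 27 mm in front of the easel centre (between lip and backrest). It is 4 mm off the middle, 0.01 rad off square and leaning back about 23°.
- **Boxes:** All five granule boxes lie flat on the rack, lid up, about 64 mm apart. I slid three of them down until they touched the lip. The two rightmost I set down freely. The top camera reads 36 and 38 mm for the distance of their centres from the lip, against a limit of 42 mm. It reads about 1.4 mm high on the boxes I know touch the lip.
- **Drawer:** I pulled it open to about 157 mm (drawn far enough to pass the 100 mm check) and pushed it back until it stalled on its stop. The handle then measured 135 mm from the unit's centre, which is where it sits when shut, to within 1–2 mm.
- **Pan and jar:** Both look the same in the before and after pictures.

**Disagreement between checks:** An earlier look with the scene camera put the two rightmost boxes 4–5 mm higher up the slope than the top camera did, at 39 and 42.5 mm. The second of those would be just over the limit. I trusted the top camera because it agreed with the arm's own position and with where the other boxes met the lip, so I did not nudge these two down.

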